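# Refit the load ring on a lapping jig and set the spring load

## Task

The lapping jig has been cleaned and its load ring taken off. Pick up the knurled load ring, set it on the jig's threaded stud and screw it down (clockwise from above) until it meets the sprung cap and the resistance rises, then give it half a turn more to load the spring, and let go. Leave the other things on the bench where they lie.

Things in the scene. Friction and masses are not known exactly. Their poses are not given: they have to be found in the camera images.
- load_ring: The loose load ring: a knurled steel ring nut, 62 mm outside diameter, 30 mm high, 36 mm bore with a right-hand thread inside (its lowest 11 mm plain), about 0.35 kg; four spanner slots in the upper half of its rim, midway between its x and y axes. It starts flat on the worktop, axis upright, and can be gripped across its diameter at any angle. Origin: centre of its underside; z = its axis, up.
- ring_top (a point): Centre of the load ring's top face, 30 mm above its origin. A dark index line runs along the top face in the ring's own +x direction; use it to count turns.
- lapping_jig: The lapping jig, fixed to the worktop, upright, 130 mm high: dark slotted foot ring (radius 58 mm, 30 mm high), aluminium body with a flange (radius 46 mm, top at 62 mm, dark index line along the jig's +x), above it a steel sleeve of 44 mm diameter that carries the sprung cap, and the threaded stud through the middle. Origin: centre of its underside; z up along the stud's axis.
- stud_tip (a point): Top of the jig's threaded stud, on its axis, 130 mm above the worktop. The top 8 mm are a cone (16 mm widening to 25.6 mm diameter), then a plain pilot of 25.6 mm down to 111 mm above the worktop.
- thread_top (a point): Upper end of the stud's thread, on the axis, 111 mm above the worktop. Thread 34 mm diameter, two starts, 12 mm of travel a turn; 1 mm radial play and 0.5 mm axial backlash with the ring. Set down over the stud, the ring comes to rest on the first thread with its underside 1.5 to 7.5 mm above the sprung cap, depending on its angle; clockwise turning (seen from above) lowers it.
- cap_top (a point): Centre of the top face of the sprung cap: an aluminium cap, 54 mm diameter, 16 mm high, round the stud; its top is 92 mm above the worktop when free. The ring's flat underside bears on it.
- spring_cap (a joint): How far the sprung cap is pressed down, in m: 0 free, 0.012 at its stop. It pushes back with 4 N at once and 2 N more for each mm. Half a turn of the ring is 0.006, where the cap's lower rim reaches the dark line round the sleeve. It stays where the ring holds it (the thread is self-locking).
- weight_a: Bystander: a plain turned steel weight, 42 mm diameter, 24 mm high, with a small bore. Origin: centre of its underside.
- weight_b: Bystander: another such steel weight, 42 mm diameter, 24 mm high.
- petri_dish: Bystander: a glass dish with lid, 67 mm diameter, 17 mm high, at the right of the work.
- scissors: Bystander: scissors lying flat, 209 mm long, 8 mm thick, behind the work.
There are look-alikes about, which are no part of the job. What is shaped like the load_ring but green, orange or purple is not meant.

How it is judged:
On the way, in this order (a step that is already met when the one before it is completed fails the run):
1. the load ring sits on the stud, started on its thread (horizontal distance between load_ring and stud_tip below 0.004 m and z of load_ring in the frame of lapping_jig below 0.106 m and angle between load_ring's own z axis and vertical below 0.12 rad), for 0.2 s.
2. screwed down, the ring has met the sprung cap and begins to press it down (horizontal distance between load_ring and stud_tip below 0.004 m and value of joint spring_cap above 0.001 m and contact force between load_ring and spring_cap above 2 N), for 0.1 s.
At the end, for the whole second after the job is handed in: The load ring is on the stud's thread, level (within 0.08 rad) and on its axis (within 3 mm), at rest and released, and holds the sprung cap pressed down by half a turn: 6 mm, within 2.5 mm (about a fifth of a turn) either way (value of joint spring_cap between 0.0035 and 0.0085 m and horizontal distance between load_ring and stud_tip below 0.003 m and angle between load_ring's own z axis and vertical below 0.08 rad and linear speed of load_ring below 0.01 m/s and angular speed of load_ring below 0.2 rad/s); the robot touches nothing.
It fails at once if a steel weight, the dish or the scissors was pushed out of place (more than 3 cm) (distance of any of weight_a, weight_b, petri_dish, scissors from where it was at the start of the episode above 0.03 m).
It also fails if it takes over 72 s, if anything falls off the work surface, if the arm or the gripper's body presses on something with over 40 N, if the wrist force passes 120 N, or if a joint passes its speed limit or range.

## Robot

A 6-joint arm with a two-finger parallel gripper is mounted at the origin on a cart in front of the work surface, level with it; the furniture and walls round the work are solid. World frame = base frame: x ahead of the robot, y to its left, z up, the work surface at z = 0. Lengths are in m, angles in rad, forces in N, time in s.
With the tool pointing down it reaches from about 0.225 to 0.875 m from the base axis. Payload 3.4 kg.
Tool frame: the origin (TCP) lies where the fingers leave the gripper's body, on its centre line; the fingertips stand robot.nose_length ahead of it and the grasp point (between the pads) lies 54 mm ahead of it (robot.nose_length is the distance from the TCP to the fingertips, in m); z points along the fingers, y is the direction in which the jaws open and shut (so a half turn about z gives the same grasp; the last joint's range is limited). The gripper opens to 85 mm and grips with 20 to 120 N. Pads are 22 mm wide; open, the fingers measure 114 mm over their backs; the gripper's body (76 mm by 85 mm) begins 54 mm behind the grasp point. The pads swing forward as they close: fully open they stand 13 mm farther back than shut.
Start: joints at [-1.339, 0.276, 1.505, -0, 1.361, -0.121], TCP at [0.199, -0.54, 0.304] pointing down, gripper open.
Joint ranges: [-2.89, 2.89], [-0.75, 2.08], [0.22, 2.7], [-1.18, 4.32], [0.11, 2.71], [-2.7, 2.7]. Speed limits (rad/s): [2.57, 2.57, 3.14, 3.14, 3.14, 3.14].

## Interface

Orientations are given as a unit quaternion [w, x, y, z].
In Python, from plant import telemetry, optics, robot gives the robot as it stands.
- The arm moves only by the tool arm_command, never from a script. Its argument "deltas" is a list that holds one entry, the list of rows, each a list of 5 numbers: the shift along the tool's x, y, z in units of 25 mm (1.0 is 25 mm), then the turn about the tool's z in rad, then the closure, from -1 (fully open) to 1 (shut). In form: [[[dx, dy, dz, yaw, claw], ...]]. A call has 1 to 5 rows; each row is the pose to reach, as a shift and turn from the pose commanded when the call began, along the tool's axes at that moment; what a row does not reach only later rows make up. A row lasts 1/12 s, in which the tool goes at most 41.7 mm and 7.16 degrees, less where a joint would pass 70% of its speed; a pose out of reach is approached as far as the arm can. A call with a gripper value outside its range is refused whole. The fingers move at their own pace and stop on an object; the grip force is fixed at half the most. Time passes only in rows, so rows that repeat a pose let the fingers close. It gives the time, the measured TCP pose, the force and the opening at its end, in the units of the state.
- telemetry.sense(): the state, without advancing time (a new reading comes with each control period).
- optics.get_image(name): name is "scene" or "top" or "wrist"; returns a dict with "image" (480x640x3 uint8, blue, green, red), "fov_y" (degrees; the focal length in pixels is half the picture's height over the tangent of half this angle, whatever the lens; pixels are square), "cx", "cy" (the principal point, pixels), "pose" (4x4, takes a point from camera to world coordinates). Camera axes: x right, y up, looking along -z (the intrinsics and any distortion apply to the point x, -y, -z); pixel columns grow to the right and rows downward; lengths in m; the calibration is good to about 2 mm. A picture is of the moment at which its call begins. There is no depth.
- robot.hand_in(): hands the job in, once; it reports no verdict.
The state is a dict: "t": time; "joint_pos": joint angles; "dq": joint speeds; "tau": joint torques, N m; "position": TCP position; "tcp_rot": TCP orientation; "ft_force": force on the tool from outside, world axes, zero at the start; "torque": the same for the moment, N m; "opening": opening from 0.0 (shut) to 1.0 (fully open).
Only numpy, scipy, OpenCV 4.12 (cv2) and the standard library are available. Lean on these libraries where they do the work, as an engineer would, in place of code of your own. Each camera call takes 0.05 s, during which the arm holds its last target.

## Working session

There is one attempt and no reset: what is moved stays moved. The work goes in short steps, Python scripts to look and compute and a tool call to move; the robot and the scene stay as the last step left them, time stands still between calls to the robot, and variables do not carry over. Pictures are saved under pics/ and viewed, and the job is handed in when it is done.

Besides the shell and the picture viewer there is one more tool, called after "Call:" as name(argument=value, ...) on one line, values as JSON. arm_command: Moves the arm, as the interface text tells. Its arguments: {"type":"object","properties":{"deltas":{"type":"array","items":{"type":"array","items":{"type":"array","items":{"type":"number"}}}}},"required":["deltas"]}

```bash
mkdir -p pics; ls; python3 - <<'E'
from plant import telemetry, optics, robot
import cv2
s=telemetry.sense();print(s);print(robot.nose_length)
for n in("scene","top","wrist"):
    d=optics.get_image(n);cv2.imwrite(f"pics/{n}0.png",d["image"]);print(n,{k:v for k,v in d.items() if k!="image"})
E
```

```text
pics
{'t': 0.0, 'joint_pos': array([-1.33898697e+00,  2.76613526e-01,  1.50612664e+00,  2.76643693e-05,
        1.36069424e+00, -1.21002474e-01]), 'dq': array([-4.76795055e-05,  3.54408384e-05, -1.08069667e-04,  9.04917710e-05,
       -1.09176654e-03, -1.36751051e-03]), 'tau': array([-1.11510613e-03, -4.16771650e+01, -2.45802498e+01, -1.31832603e-04,
        1.11771884e-02, -4.86384948e-06]), 'position': array([ 0.19859553, -0.53920206,  0.30303161]), 'tcp_rot': array([-9.20210628e-04,  9.84480876e-01,  1.75489479e-01, -3.74889299e-05]), 'ft_force': array([ 0.14296991, -0.15874615, -0.82128728]), 'torque': array([ 0.00170209, -0.04103958,  0.02835194]), 'opening': 0.9967891739270638}
0.0726
scene {'fov_y': 48.61301042155639, 'cx': 330.2877723169519, 'cy': 240.0110139382577, 'pose': array([[-0.78305155,  0.3645181 , -0.50394129,  0.00174745],
       [-0.62193901, -0.45279133,  0.6388833 ,  0.62150124],
       [ 0.00470428,  0.81369931,  0.58126698,  0.68748258],
       [ 0.        ,  0.        ,  0.        ,  1.        ]])}
top {'fov_y': 42.42087633503904, 'cx': 309.7853024650049, 'cy': 236.5891073242295, 'pose': array([[ 7.51589649e-04,  9.81716901e-01, -1.90345373e-01,
         2.51736736e-01],
       [-9.99999613e-01,  8.25066276e-04,  3.06769476e-04,
        -3.67183197e-02],
       [ 4.58208327e-04,  1.90345068e-01,  9.81717141e-01,
         1.46844362e+00],
       [ 0.00000000e+00,  0.00000000e+00,  0.00000000e+00,
         1.00000000e+00]])}
wrist {'fov_y': 63.39607742216425, 'cx': 322.5382844568587, 'cy': 232.69073092161295, 'pose': array([[ 3.46065258e-01,  8.98312949e-01,  2.70689273e-01,
         2.67793104e-01],
       [-9.38210411e-01,  3.31272762e-01,  1.00097859e-01,
        -5.14267106e-01],
       [ 2.47219854e-04, -2.88603886e-01,  9.57448555e-01,
         3.72639243e-01],
       [ 0.00000000e+00,  0.00000000e+00,  0.00000000e+00,
         1.00000000e+00]])}
```

View pics/top0.png

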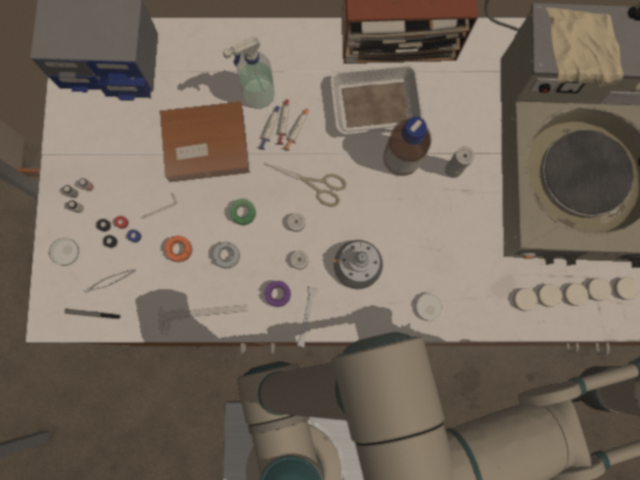

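View pics/scene0.png

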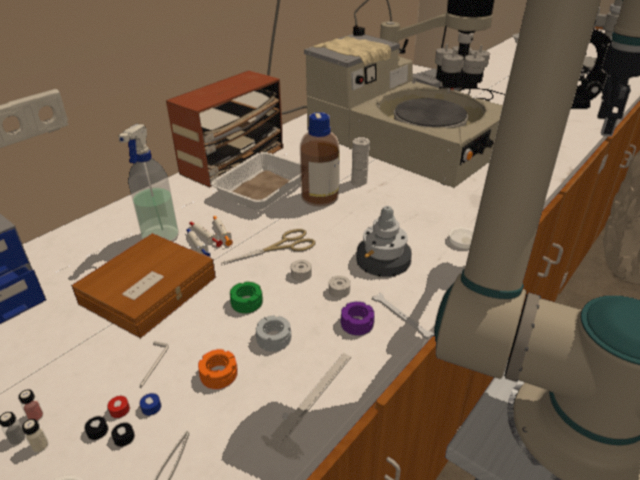

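View pics/wrist0.png

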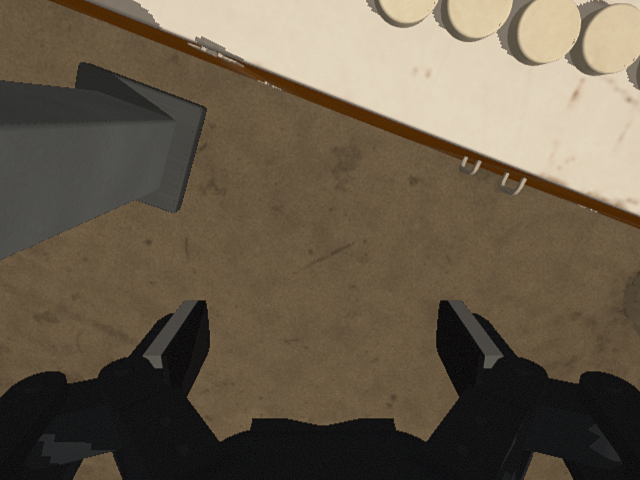

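The top view shows four ring-shaped things: green (241,211), orange (178,249), purple (277,293) and bare steel (225,254). The steel one fits the description. The jig is at (358,263) and the weights are at (294,221) and (298,260). Next I check the steel ring in a close crop.

```bash
cat > h.py <<'E'
import numpy as np,cv2
from plant import telemetry, optics, robot
from scipy.spatial.transform import Rotation as R
def cam(n,fn=None):
    d=optics.get_image(n)
    if fn: cv2.imwrite("pics/"+fn,d["image"]);np.savez("pics/"+fn[:-4],pose=d["pose"],k=[d["fov_y"],d["cx"],d["cy"]])
    return d
def K(d): return 240/np.tan(np.radians(d["fov_y"])/2)
def ray(d,u,v,z):
    f=K(d);P=d["pose"];r=P[:3,:3]@np.array([(u-d["cx"])/f,-(v-d["cy"])/f,-1]);o=P[:3,3]
    return o+r*(z-o[2])/r[2]
def proj(d,p):
    f=K(d);P=d["pose"];q=(np.atleast_2d(p)-P[:3,3])@P[:3,:3]
    return np.c_[d["cx"]+f*q[:,0]/-q[:,2], d["cy"]-f*q[:,1]/-q[:,2]]
def circ(c,r,z,n=72):
    a=np.linspace(0,2*np.pi,n);return np.c_[c[0]+r*np.cos(a),c[1]+r*np.sin(a),np.full(n,z)]
def tcp():
    s=telemetry.sense();q=s["tcp_rot"];return s,s["position"],R.from_quat([q[1],q[2],q[3],q[0]]).as_matrix()
def crop(img,u,v,w,s,fn,over=[]):
    """over: list of (pts,color) px"""
    x0,y0=int(u-w),int(v-w*.75);M=np.float32([[s,0,-x0*s],[0,s,-y0*s]])
    im=cv2.warpAffine(img,M,(int(2*w*s),int(1.5*w*s)),flags=cv2.INTER_CUBIC)
    for p,c in over: cv2.polylines(im,[np.int32((p-[x0,y0])*s)],False,c,1)
    cv2.imwrite("pics/"+fn,im)
E
python3 - <<'E'
from h import *
d=cam("top");e=cam("scene")
print(ray(d,225,254,.03),ray(e,273,324,.03),"jig",ray(d,358,255,.13),ray(e,388,212,.13))
crop(d["image"],290,258,100,4,"topc.png");crop(e["image"],273,330,45,8,"scr.png");crop(e["image"],386,242,50,8,"scj.png")
E
```

```text
[0.48867986 0.16257967 0.03      ] [0.49296858 0.15849157 0.03      ] jig [ 0.47022812 -0.14285496  0.13      ] [ 0.45583901 -0.13543714  0.13      ]
```

View pics/topc.png

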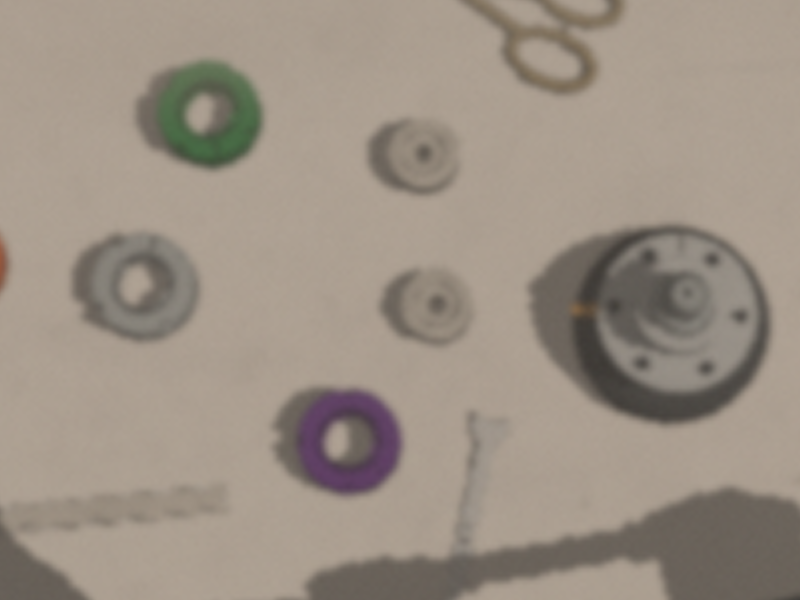

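View pics/scr.png

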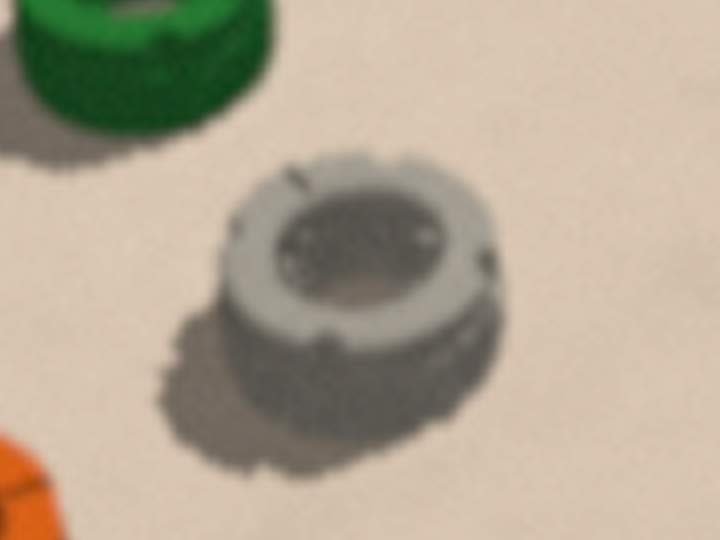

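View pics/scj.png

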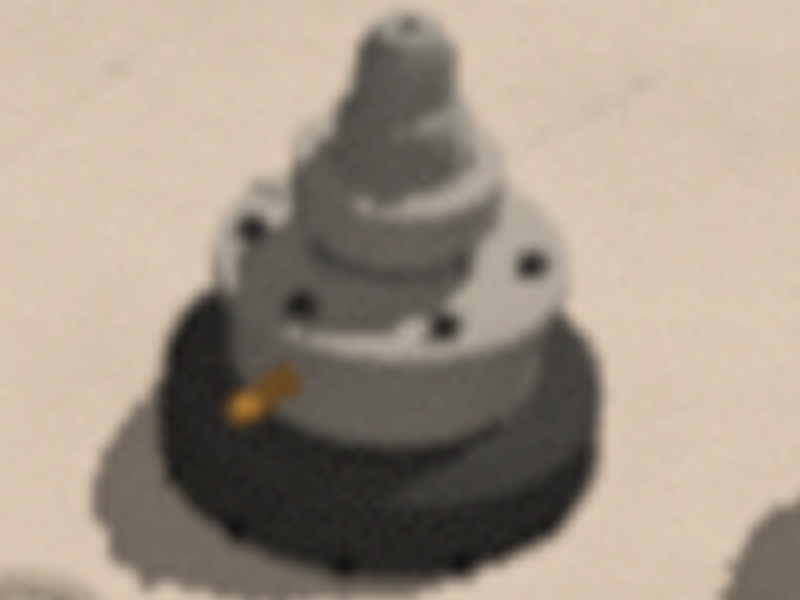

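The steel ring is bare grey with four slots and a dark index line (in the scene crop at (297,180), pointing to the upper left). The stud tip shows at about (361.8,256.3) in top and (387,207.6) in scene.

```bash
python3 - <<'E'
from h import *
d=cam("top");e=cam("scene")
t1=ray(d,361.75,256.25,.13);t2=ray(e,386.9,207.6,.13)
print("tip",t1,t2)
# ring: top crop outer: px
r1=ray(d,190+144/4,183+284/4,.03);
r2=ray(e,228+361/8,296+251/8,.03)
print("ring",r1,r2)
c=(t1+t2)/2;r=(r1+r2)/2
for dd,(u,v,w,s),n,cj,cr in((d,(290,258,100,4),"t",t1,r1),(e,(340,270,110,3.6),"s",t2,r2)):
    ov=[(proj(dd,circ(cr,.031,.03)),(0,0,255)),(proj(dd,circ(cr,.018,.03)),(0,0,255)),(proj(dd,circ(cr,.031,.0)),(255,0,0)),
    (proj(dd,circ(cj,.008,.13)),(0,0,255)),(proj(dd,circ(cj,.027,.092)),(0,255,0)),(proj(dd,circ(cj,.046,.062)),(255,0,0)),(proj(dd,circ(cj,.058,.0)),(0,255,255))]
    crop(dd["image"],u,v,w,s,f"ov{n}.png",ov)
E
```

```text
tip [ 0.46746092 -0.15103307  0.13      ] [ 0.46646049 -0.14760929  0.13      ]
ring [0.48868181 0.16022353 0.03      ] [0.48712491 0.164343   0.03      ]
```

View pics/ovt.png

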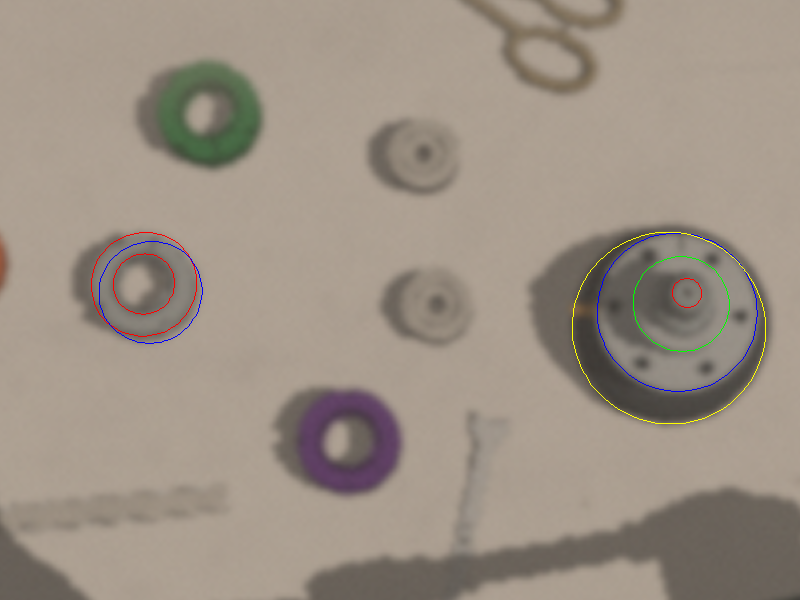

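View pics/ovs.png

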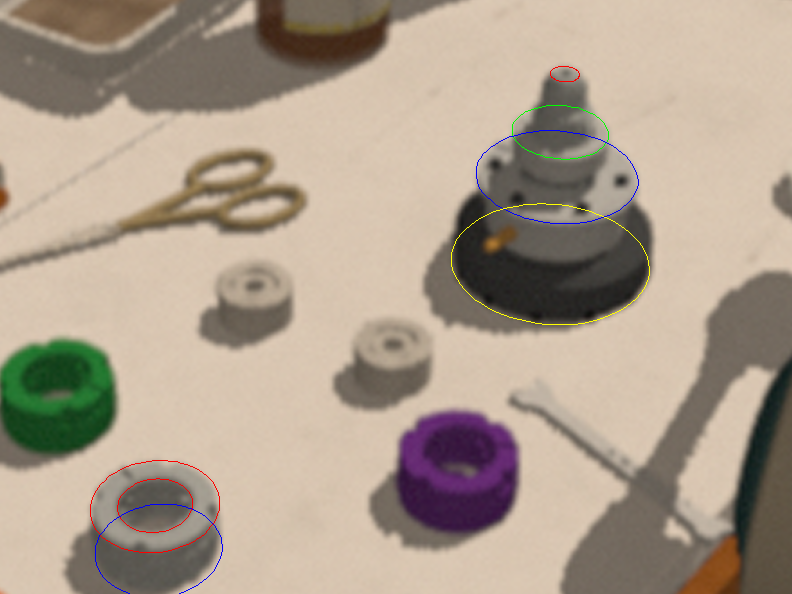

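```bash
cat >> h.py <<'E'
def plan(tx,ty,tz,psi=None,n=1,state=None):
    """print n calls' final rows (tool units); psi = world angle of tool x"""
    s,p,Rm=tcp();ps=np.arctan2(Rm[1,0],Rm[0,0])
    if psi is None: psi=ps
    dpsi=psi-ps if n>1 or abs(psi-ps)<3.3 else (psi-ps+np.pi)%(2*np.pi)-np.pi
    d=(np.array([tx,ty,tz])-p)/n
    print("now",p.round(4),"psi",round(ps,4),"j6",s["joint_pos"][5].round(3),"F",s["ft_force"].round(2),"T",s["torque"].round(2),"open",round(s["opening"],3),"t",s["t"])
    for i in range(n):
        a=ps+dpsi*i/n
        ex=np.array([np.cos(a),np.sin(a),0]);ey=np.array([np.sin(a),-np.cos(a),0])
        print(i,np.round([d@ex/.025,d@ey/.025,-d[2]/.025,-dpsi/n],3))
E
python3 - <<'E'
from h import *
plan(.488,.162,.2,3.519,6)
E
```

```text
now [ 0.1987 -0.5395  0.3037] psi 0.3528 j6 -0.121 F [ 0.3   0.11 -0.49] T [ 0.04 -0.04 -0.02] open 0.999 t 0.35
0 [ 3.426 -3.722  0.691 -0.528]
1 [ 4.834 -1.491  0.691 -0.528]
2 [ 4.927  1.146  0.691 -0.528]
3 [ 3.68   3.472  0.691 -0.528]
4 [ 1.431  4.852  0.691 -0.528]
5 [-1.207  4.913  0.691 -0.528]
```

Call:
arm_command(deltas=[[[0.7, -0.74, 0, -0.1, -1], [1.4, -1.5, 0, -0.2, -1], [2.1, -2.2, 0, -0.3, -1], [2.8, -3.0, 0, -0.42, -1], [3.4, -3.7, 0, -0.53, -1]]])

```text
t: 0.77
position: [0.2469, -0.4219, 0.3039]
tcp_rot: [-0.0, 0.903, 0.43, 0.0]
ft_force: [-0.6, -0.3, 0.1]
opening: 0.999
```

Call:
arm_command(deltas=[[[1, -0.3, 0, -0.1, -1], [2, -0.6, 0, -0.2, -1], [3, -0.9, 0, -0.3, -1], [4, -1.2, 0, -0.42, -1], [4.8, -1.5, 0, -0.53, -1]]])

```text
t: 1.18
position: [0.2941, -0.3052, 0.304]
tcp_rot: [0.0, 0.759, 0.651, 0.0]
ft_force: [1.2, 0.9, 0.6]
opening: 1.003
```

Call:
arm_command(deltas=[[[1, 0.2, 0.1, -0.1, -1], [2, 0.4, 0.3, -0.2, -1], [3, 0.7, 0.5, -0.3, -1], [4, 0.9, 0.6, -0.42, -1], [4.9, 1.1, 0.7, -0.53, -1]]])

```text
t: 1.6
position: [0.3403, -0.1888, 0.2863]
tcp_rot: [0.0, 0.562, 0.827, 0.0]
ft_force: [0.7, 0.0, 0.2]
opening: 1.006
```

```bash
python3 - <<'E'
from h import *
plan(.488,.162,.2,3.519,3)
E
```

```text
now [ 0.3403 -0.1888  0.2863] psi 1.9486 j6 -1.064 F [0.72 0.04 0.23] T [-0.02 -0.02 -0.01] open 1.006 t 1.6
0 [ 3.62   3.556  1.151 -0.523]
1 [ 1.358  4.89   1.151 -0.523]
2 [-1.268  4.914  1.151 -0.523]
```

Call:
arm_command(deltas=[[[0.7, 0.7, 0.2, -0.1, -1], [1.4, 1.4, 0.4, -0.2, -1], [2.2, 2.1, 0.6, -0.3, -1], [2.9, 2.8, 0.8, -0.42, -1], [3.6, 3.55, 1.15, -0.52, -1]]])

```text
t: 2.02
position: [0.3906, -0.0731, 0.2581]
tcp_rot: [0.001, 0.33, 0.944, -0.0]
ft_force: [0.8, -0.2, -0.0]
opening: 1.0
```

Call:
arm_command(deltas=[[[0.3, 1, 0.2, -0.1, -1], [0.6, 2, 0.4, -0.2, -1], [0.8, 3, 0.6, -0.3, -1], [1.1, 4, 0.8, -0.42, -1], [1.36, 4.9, 1.15, -0.52, -1]]])

```text
t: 2.43
position: [0.4415, 0.044, 0.2293]
tcp_rot: [0.001, 0.076, 0.997, 0.0]
ft_force: [0.7, -0.7, -0.9]
opening: 0.995
```

Call:
arm_command(deltas=[[[-0.3, 1, 0.2, -0.1, -1], [-0.5, 2, 0.4, -0.2, -1], [-0.8, 3, 0.6, -0.3, -1], [-1.0, 4, 0.8, -0.42, -1], [-1.27, 4.9, 1.15, -0.53, -1]]])

```text
t: 2.85
position: [0.4919, 0.1601, 0.2005]
tcp_rot: [0.001, -0.188, 0.982, 0.0]
ft_force: [0.6, -0.5, 0.1]
opening: 0.993
```

```bash
python3 - <<'E'
from h import *
plan(.488,.162,.2,3.519-2*np.pi,1)
d=cam("wrist","w1.png")
for c in (([.4887,.1602]),([.4871,.1643])):
  for z in (0,.03): print(proj(d,[[*c,z]]))
E
```

```text
now [0.4919 0.1601 0.2005] psi -2.7641 j6 -1.768 F [ 0.61 -0.53  0.05] T [-0.    0.01  0.  ] open 0.993 t 2.85
0 [0.119 0.128 0.019 0.   ]
[[325.53206166 217.76647626]]
[[325.77744605 229.64326537]]
[[331.66594041 217.80549919]]
[[332.61501594 229.68681889]]
```

View pics/w1.png

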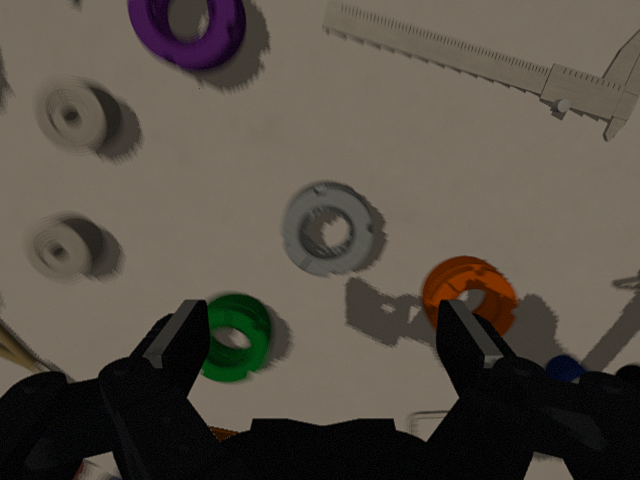

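```bash
python3 - <<'E'
from h import *
d=cam("wrist","w2.png")
c=ray(d,328.5,227.5,.03);print(c)
crop(d["image"],328,227,70,5,"w2c.png",[(proj(d,circ(c,.031,.03)),(0,0,255)),(proj(d,circ(c,.018,.03)),(0,255,0)),(proj(d,circ(c,.031,.0)),(255,0,0))])
E
```

```text
[0.48790935 0.1645369  0.03      ]
```

View pics/w2c.png

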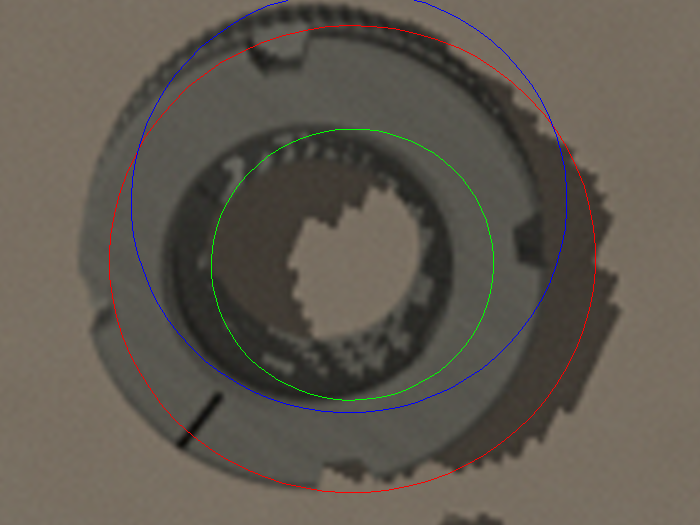

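```bash
python3 - <<'E'
from h import *
d=cam("wrist","w3.png")
c=ray(d,320.7,226.6,.03);print(c)
crop(d["image"],328,227,70,5,"w3c.png",[(proj(d,circ(c,.031,.03)),(0,0,255)),(proj(d,circ(c,.018,.03)),(0,255,0)),(proj(d,circ(c,.031,.0)),(255,0,0))])
plan(c[0],c[1],.11,-2.764-1.57)
E
```

```text
[0.48769542 0.15727352 0.03      ]
now [0.4914 0.1596 0.1994] psi -2.7688 j6 -1.764 F [-0.7  -0.26 -0.06] T [-0.01 -0.02  0.04] open 1.004 t 3.0
0 [ 0.173 -0.031  3.577  1.565]
```

View pics/w3c.png

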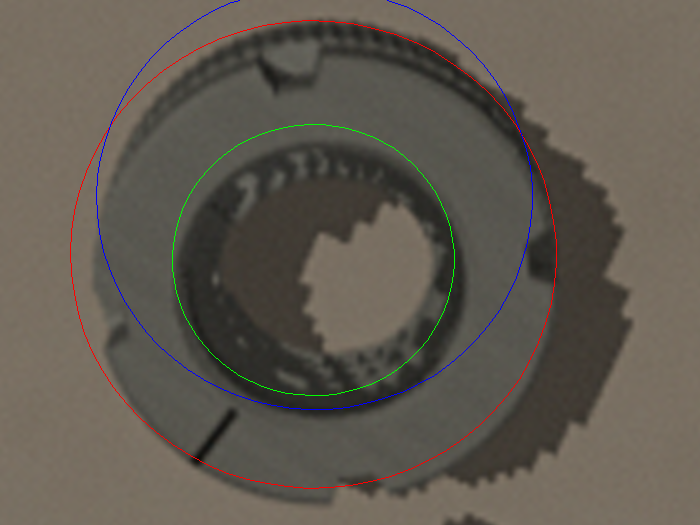

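```bash
python3 - <<'E'
from h import *
d=cam("wrist","w4.png")
c=ray(d,322.6,229.6,.03);print(c)
crop(d["image"],328,227,70,5,"w4c.png",[(proj(d,circ(c,.029,.03)),(0,0,255)),(proj(d,circ(c,.018,.03)),(0,255,0)),(proj(d,circ(c,.031,.0)),(255,0,0))])
plan(c[0],c[1],.11,-2.764-1.57)
E
```

```text
[0.48815893 0.1575153  0.03      ]
now [0.491  0.1587 0.1997] psi -2.7701 j6 -1.764 F [-0.07 -0.44 -0.06] T [-0.04 -0.05 -0.03] open 0.999 t 3.05
0 [ 1.240e-01 -2.000e-03  3.590e+00  1.564e+00]
```

View pics/w4c.png

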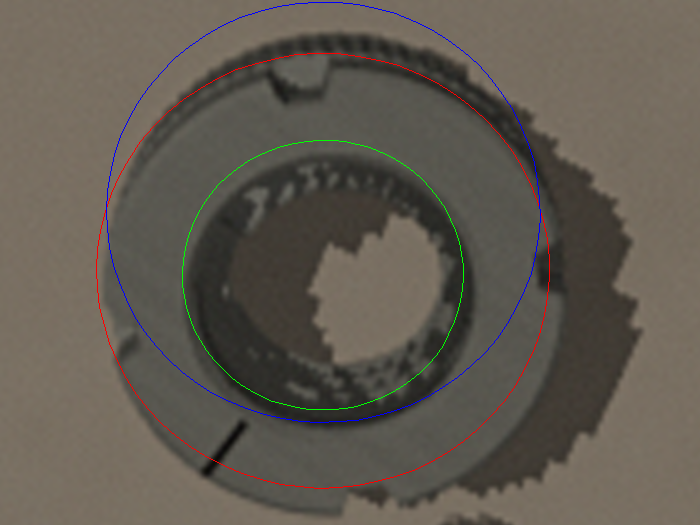

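Call:
arm_command(deltas=[[[0.1, 0, 0.7, 0.12, -1], [0.1, 0, 1.4, 0.24, -1], [0.1, 0, 2.1, 0.36, -1], [0.1, 0, 2.1, 0.48, -1], [0.1, 0, 2.1, 0.6, -1]]])

```text
t: 3.47
position: [0.4877, 0.1562, 0.1469]
tcp_rot: [-0.001, 0.118, 0.993, -0.001]
ft_force: [-0.2, -0.1, 1.4]
opening: 0.998
```

Call:
arm_command(deltas=[[[0, 0, 0, 0.12, -1], [0, 0, 0, 0.24, -1], [0, 0, 0, 0.36, -1], [0, 0, 0, 0.48, -1], [0, 0, 0, 0.6, -1]]])

```text
t: 3.88
position: [0.4886, 0.1563, 0.1482]
tcp_rot: [0.0, 0.407, 0.914, -0.0]
ft_force: [-0.5, 0.7, -0.5]
opening: 0.997
```

Call:
arm_command(deltas=[[[0, 0, 0, 0.12, -1], [0, 0, 0, 0.24, -1], [0, 0, 0, 0.37, -1], [0, 0, 0, 0.37, -1], [0, 0, 0, 0.37, -1]]])

```text
t: 4.3
position: [0.4888, 0.1566, 0.1481]
tcp_rot: [0.0, 0.564, 0.826, -0.0]
ft_force: [-0.4, -0.3, -0.3]
opening: 0.998
```

```bash
python3 - <<'E'
from h import *
d=cam("wrist","w5.png")
plan(.488,.1575,.11)
for c in (([.4887,.1602]),([.4871,.1643]),(.4882,.1575)): print(proj(d,[[*c,.03]]))
crop(d["image"],320,240,320,1.2,"w5c.png",[(proj(d,circ((.4882,.1575),.031,.03)),(0,0,255))])
E
```

```text
now [0.4888 0.1568 0.148 ] psi 1.9442 j6 -0.198 F [ 0.09  0.64 -1.1 ] T [-0.01 -0.06  0.04] open 1.002 t 4.35
0 [ 0.037 -0.02   1.52  -0.   ]
[[324.88913745 256.66965467]]
[[324.91839024 248.58570126]]
[[322.06889567 260.9104601 ]]
```

View pics/w5c.png

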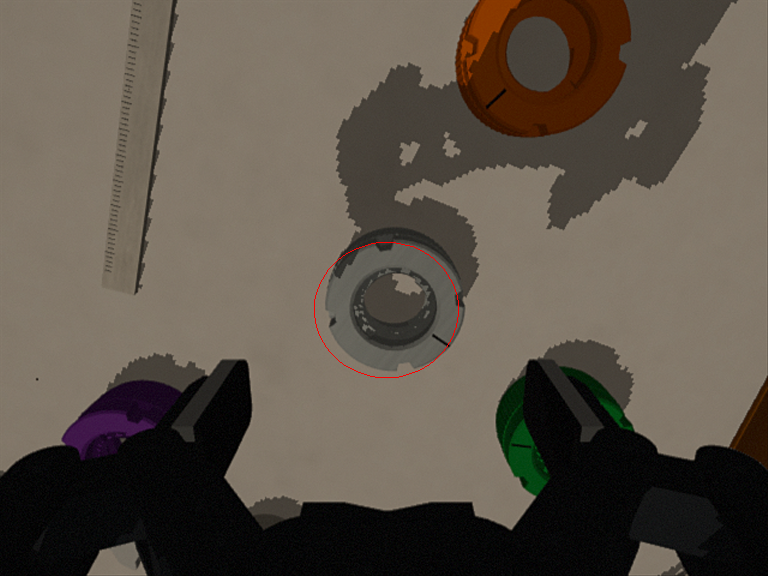

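```bash
python3 - <<'E'
from h import *
d=cam("wrist")
print(ray(d,329.2,256.7,.03))
z=np.load("pics/w4.npz");e=dict(pose=z["pose"],fov_y=z["k"][0],cx=z["k"][1],cy=z["k"][2])
print(ray(e,324.8,232,.03))
plan(.4895,.1595,.088)
E
```

```text
[0.49080175 0.16119621 0.03      ]
[0.48913803 0.15941593 0.03      ]
now [0.4889 0.157  0.148 ] psi 1.9441 j6 -0.198 F [0.29 0.68 0.33] T [-0.01 -0.04  0.04] open 1.002 t 4.4
0 [ 0.084  0.06   2.398 -0.   ]
```

Call:
arm_command(deltas=[[[0.1, 0.06, 0.7, 0, -1], [0.1, 0.06, 1.5, 0, -1], [0.1, 0.06, 2.2, 0, -1], [0.1, 0.06, 2.6, 0, -1], [0.1, 0.06, 2.72, 0, -1]]])

```text
t: 4.82
position: [0.4884, 0.1601, 0.0781]
tcp_rot: [-0.001, 0.564, 0.826, -0.001]
ft_force: [0.8, -0.1, 0.1]
opening: 0.999
```

```bash
python3 - <<'E'
from h import *
d=cam("wrist","w6.png");plan(.4895,.1595,.08)
e=cam("scene");crop(e["image"],273,330,80,5,"s6.png")
E
```

```text
now [0.4888 0.1602 0.0785] psi 1.9434 j6 -0.191 F [ 0.8 -0.5  0.2] T [ 0.03  0.02 -0.01] open 1.003 t 4.8667
0 [-0.035  0.018 -0.062 -0.   ]
```

View pics/w6.png

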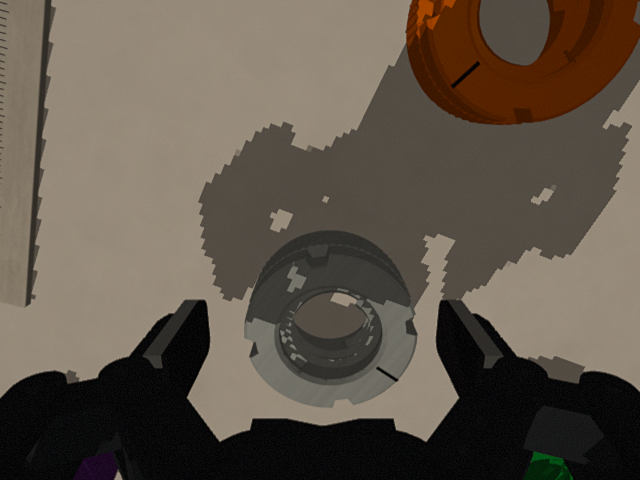

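View pics/s6.png

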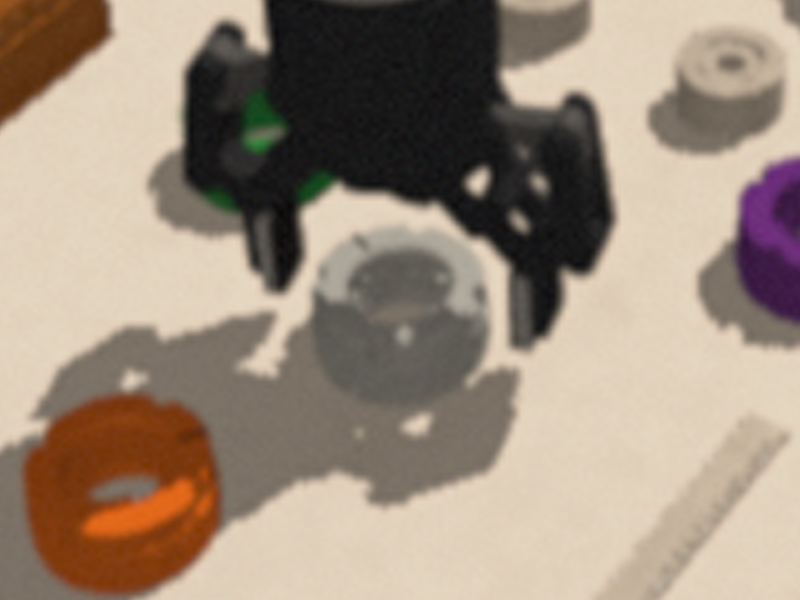

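The ring at (330,320) in the wrist view sits between the open pads. First I do a centring grip.

Call:
arm_command(deltas=[[[0, 0, 0, 0, 1], [0, 0, 0, 0, 1], [0, 0, 0, 0, 1], [0, 0, 0, 0, 1], [0, 0, 0, 0, 1]]])

```text
t: 5.33
position: [0.4903, 0.1606, 0.0813]
tcp_rot: [0.001, 0.564, 0.826, 0.001]
ft_force: [-1.4, -1.7, 5.0]
opening: 0.708
```

```bash
python3 - <<'E'
from h import *
plan(.4895,.1595,.08)
e=cam("scene");crop(e["image"],273,330,80,5,"s7.png")
E
```

```text
now [0.4903 0.1606 0.0813] psi 1.9432 j6 -0.191 F [-1.42 -1.7   5.01] T [-0.07  0.18  0.07] open 0.708 t 5.3333
0 [-0.029 -0.047  0.052 -0.   ]
```

View pics/s7.png

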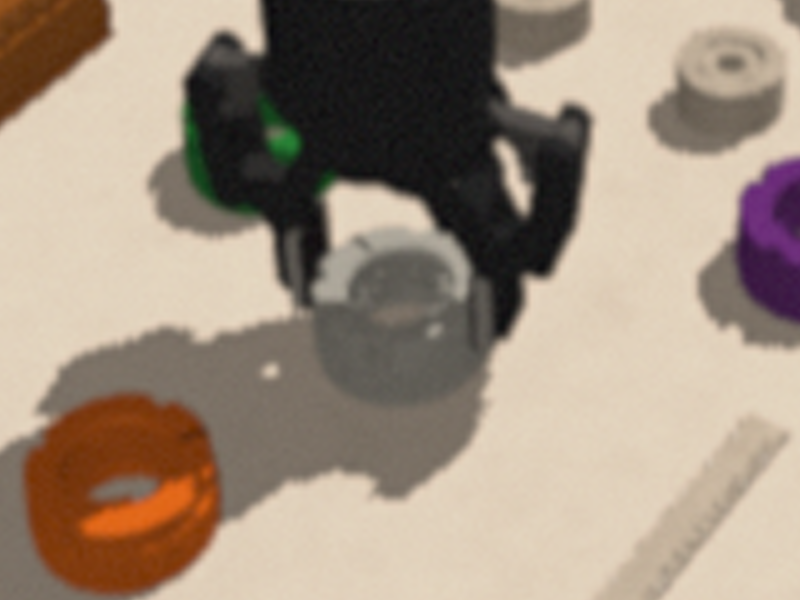

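Call:
arm_command(deltas=[[[0, 0, 0, 0, -1], [0, 0, 0, 0, -1], [0, 0, 0, 0, -1], [0, 0, 0, -0.1, -1], [0, 0, 0, -0.2, -1]]])

```text
t: 5.8
position: [0.4895, 0.1604, 0.0797]
tcp_rot: [0.0, 0.477, 0.879, 0.0]
ft_force: [-0.1, -0.4, -0.5]
opening: 0.998
```

Call:
arm_command(deltas=[[[0, 0, 0, -0.12, -1], [0, 0, 0, -0.24, -1], [0, 0, 0, -0.36, -1], [0, 0, 0, -0.48, -1], [0, 0, 0, -0.6, -1]]])

```text
t: 6.22
position: [0.4894, 0.1604, 0.0796]
tcp_rot: [0.0, 0.195, 0.981, -0.0]
ft_force: [0.2, -0.3, 0.1]
opening: 0.997
```

Call:
arm_command(deltas=[[[0, 0, 0, -0.12, -1], [0, 0, 0, -0.24, -1], [0, 0, 0, -0.36, -1], [0, 0, 0, -0.48, -1], [0, 0, 0, -0.6, -1]]])

```text
t: 6.63
position: [0.4894, 0.1604, 0.0796]
tcp_rot: [-0.0, -0.103, 0.995, -0.0]
ft_force: [0.4, 1.1, -0.3]
opening: 1.002
```

Call:
arm_command(deltas=[[[0, 0, 0, -0.12, -1], [0, 0, 0, -0.17, -1], [0, 0, 0, -0.17, -1], [0, 0, 0, -0.17, -1], [0, 0, 0, -0.17, -1]]])

```text
t: 7.05
position: [0.4895, 0.1604, 0.0796]
tcp_rot: [0.0, -0.184, 0.983, -0.0]
ft_force: [0.2, -0.0, -0.6]
opening: 0.998
```

```bash
python3 - <<'E'
from h import *
d=cam("wrist","w8.png");plan(.4903,.1606,.08)
E
```

```text
now [0.4894 0.1604 0.0796] psi -2.7713 j6 -1.759 F [0.77 0.03 0.03] T [ 0.01  0.   -0.01] open 1.001 t 7.1
0 [-0.035 -0.005 -0.016 -0.   ]
```

View pics/w8.png

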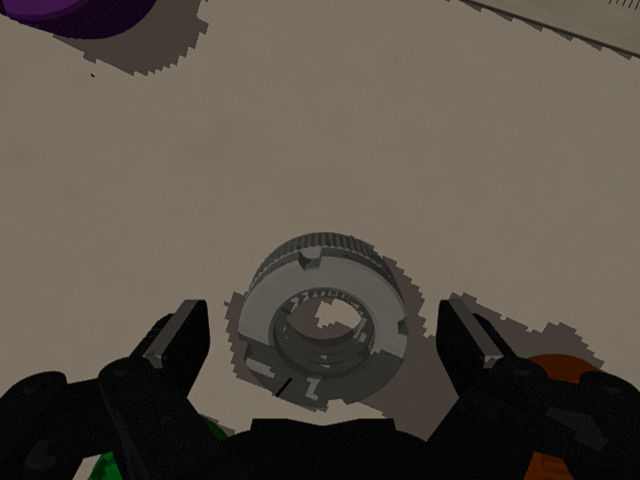

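Call:
arm_command(deltas=[[[0, 0, 0, 0, 1], [0, 0, 0, 0, 1], [0, 0, 0, 0, 1], [0, 0, 0, 0, 1], [0, 0, 0, 0, 1]]])

```text
t: 7.52
position: [0.4894, 0.1605, 0.0803]
tcp_rot: [0.0, -0.184, 0.983, 0.0]
ft_force: [-2.0, -0.2, 5.8]
opening: 0.706
```

Call:
arm_command(deltas=[[[0, 0, 0, 0, 1], [0, 0, -0.1, 0, 1], [0, 0, -0.4, 0, 1], [0, 0, -0.8, 0, 1], [0, 0, -1.2, 0, 1]]])

```text
t: 7.93
position: [0.4892, 0.1603, 0.1101]
tcp_rot: [-0.001, -0.185, 0.983, -0.0]
ft_force: [-0.3, -0.3, -3.5]
opening: 0.706
```

```bash
python3 - <<'E'
from h import *
d=cam("wrist","w9.png");plan(.467,-.1495,.26,n=6)
e=cam("scene");crop(e["image"],273,320,80,5,"s9.png")
E
```

```text
now [0.4905 0.1606 0.1122] psi -2.7704 j6 -1.76 F [ 1.62  0.84 -2.  ] T [ 0.02 -0.04 -0.02] open 0.713 t 7.9833
0 [ 0.896 -1.87  -0.985 -0.   ]
1 [ 0.896 -1.87  -0.985 -0.   ]
2 [ 0.896 -1.87  -0.985 -0.   ]
3 [ 0.896 -1.87  -0.985 -0.   ]
4 [ 0.896 -1.87  -0.985 -0.   ]
5 [ 0.896 -1.87  -0.985 -0.   ]
```

View pics/w9.png

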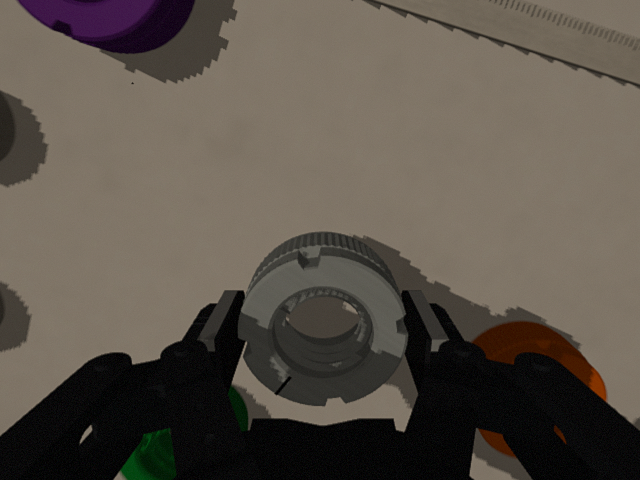

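View pics/s9.png

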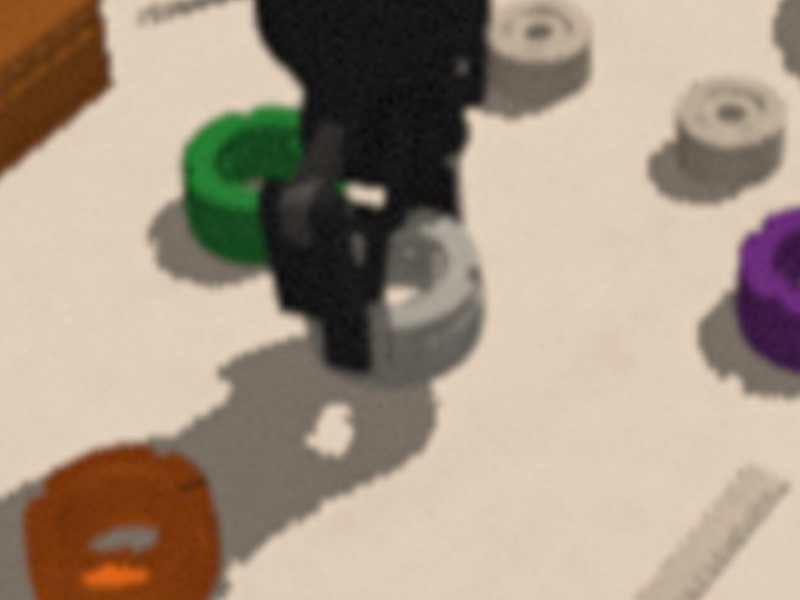

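Call:
arm_command(deltas=[[[0, 0, -0.7, 0, 1], [0.2, -0.4, -1.4, 0, 1], [0.5, -1.1, -2.2, 0, 1], [1.0, -2.1, -3.0, 0, 1], [1.5, -3.1, -3.6, 0, 1]]])

```text
t: 8.45
position: [0.4828, 0.0741, 0.2012]
tcp_rot: [0.001, -0.185, 0.983, -0.0]
ft_force: [0.6, -0.6, -2.6]
opening: 0.71
```

Call:
arm_command(deltas=[[[0.5, -1, -0.4, 0, 1], [1.0, -2, -0.8, 0, 1], [1.4, -3, -1.2, 0, 1], [1.8, -4, -1.6, 0, 1], [2.2, -4.8, -1.6, 0, 1]]])

```text
t: 8.87
position: [0.4759, -0.0593, 0.2418]
tcp_rot: [0.002, -0.184, 0.983, -0.001]
ft_force: [1.3, -0.1, -3.6]
opening: 0.709
```

```bash
python3 - <<'E'
from h import *
plan(.467,-.1495,.25)
E
```

```text
now [ 0.4759 -0.0593  0.2418] psi -2.771 j6 -2.21 F [ 1.26 -0.07 -3.63] T [-0.02 -0.07 -0.  ] open 0.709 t 8.8667
0 [ 1.638 -3.236 -0.329 -0.   ]
```

Call:
arm_command(deltas=[[[0.5, -1, -0.1, 0, 1], [1.0, -2, -0.2, 0, 1], [1.4, -2.8, -0.3, 0, 1], [1.6, -3.2, -0.3, 0, 1], [1.6, -3.2, -0.3, 0, 1]]])

```text
t: 9.28
position: [0.4665, -0.1483, 0.2472]
tcp_rot: [0.0, -0.183, 0.983, -0.001]
ft_force: [1.3, 0.5, -2.6]
opening: 0.713
```

Call:
arm_command(deltas=[[[0, 0, 0, 0, 1], [0, 0, 0, 0, 1]]])

```text
t: 9.45
position: [0.4663, -0.1452, 0.2468]
tcp_rot: [-0.0, -0.185, 0.983, 0.001]
ft_force: [0.2, -0.2, -3.4]
opening: 0.703
```

```bash
python3 - <<'E'
from h import *
plan(.467,-.1495,.25)
s,p,Rm=tcp()
d=cam("wrist","w10.png");t=cam("top");e=cam("scene")
for n,dd in(("t",t),("s",e)):
    u=proj(dd,[[p[0],p[1],.15]])[0];print(u)
    crop(dd["image"],u[0],u[1],60,6,f"{n}10.png",[(proj(dd,circ(p,.031,p[2]-.08)),(0,0,255)),(proj(dd,circ(p,.031,p[2]-.05)),(0,255,0)),(proj(dd,circ(p,.027,.092)),(255,0,0)),(proj(dd,circ(p,.046,.062)),(255,0,0)),(proj(dd,circ(p,.058,0)),(255,0,255))])
E
```

```text
now [ 0.4663 -0.1452  0.2468] psi -2.7702 j6 -2.388 F [ 0.18 -0.17 -3.39] T [ 0.02 -0.03  0.02] open 0.703 t 9.45
0 [ 0.037 -0.172 -0.127 -0.   ]
[359.81017748 255.30366532]
[386.95779321 199.43703743]
```

View pics/w10.png

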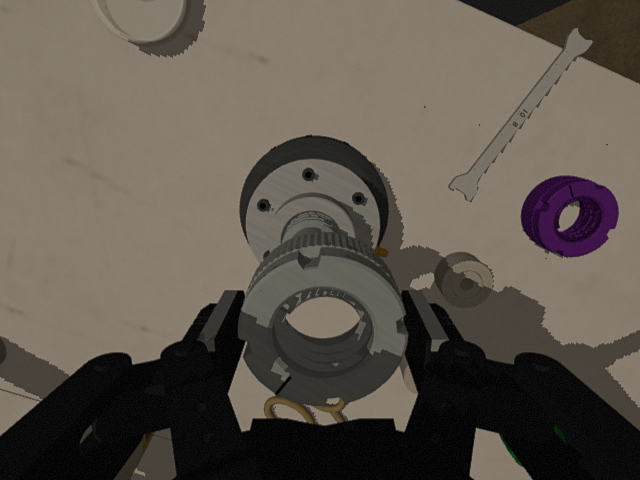

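View pics/t10.png

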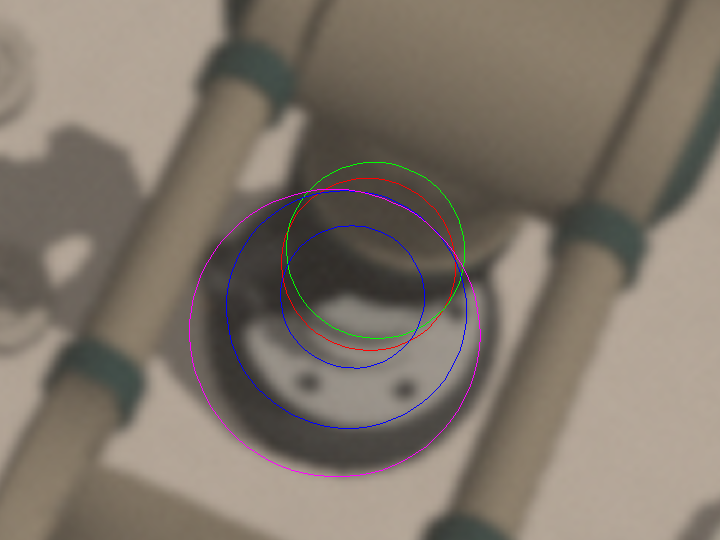

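View pics/s10.png

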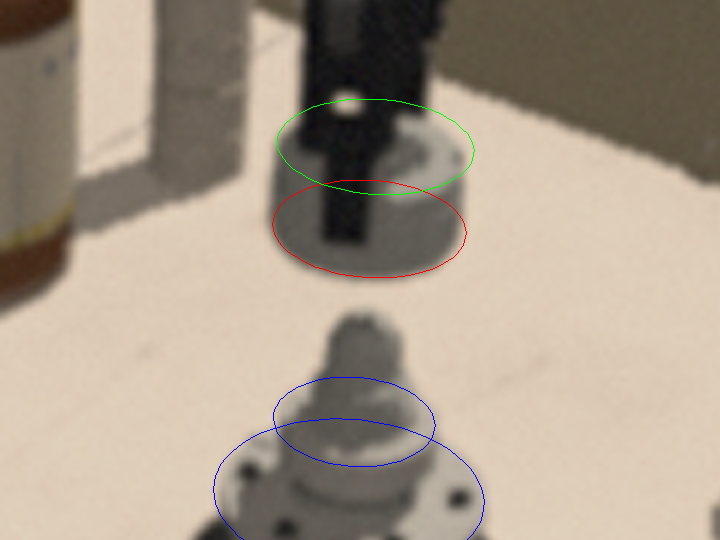

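```bash
python3 - <<'E'
from h import *
plan(.4685,-.151,.232)
E
```

```text
now [ 0.4665 -0.1451  0.247 ] psi -2.769 j6 -2.388 F [-0.27 -0.6  -3.24] T [0.03 0.03 0.03] open 0.708 t 9.6
0 [ 0.013 -0.249  0.6   -0.   ]
```

Call:
arm_command(deltas=[[[0, -0.1, 0.3, 0, 1], [0, -0.25, 0.5, 0, 1], [0, -0.25, 0.5, 0, 1], [0, -0.25, 0.5, 0, 1], [0, -0.25, 0.5, 0, 1]]])

```text
t: 10.02
position: [0.4689, -0.152, 0.2344]
tcp_rot: [-0.0, -0.184, 0.983, 0.0]
ft_force: [-0.2, -0.4, -3.0]
opening: 0.709
```

```bash
python3 - <<'E'
from h import *
plan(.4685,-.151,.232)
s,p,Rm=tcp()
d=cam("wrist","w11.png");e=cam("scene","s11.png")
zb=p[2]-.0803
b=np.array([-.0023,.0038])
c=p[:2]+b; j=np.array([.4685,-.151])+b
crop(e["image"],387,208,50,8,"s11c.png",[(proj(e,circ(c,.031,zb)),(0,0,255)),(proj(e,circ(c,.031,zb+.03)),(0,255,0)),(proj(e,circ(j,.027,.092)),(255,0,0)),(proj(e,circ(j,.008,.13)),(255,0,0)),(proj(e,circ(j,.0128,.122)),(255,0,0)),(proj(e,circ(j,.046,.062)),(255,0,0)),(proj(e,circ(j,.058,0)),(255,0,255))])
j=[.4685,-.151]
crop(d["image"],320,240,160,2.4,"w11c.png",[(proj(d,circ(j,.046,.062)),(255,0,0)),(proj(d,circ(j,.058,.03)),(255,0,255)),(proj(d,circ(p,.018,zb+.03)),(0,0,255)),(proj(d,circ(p,.031,zb+.03)),(0,0,255))])
E
```

```text
now [ 0.4689 -0.152   0.2344] psi -2.7705 j6 -2.397 F [-0.18 -0.37 -3.01] T [ 0.04 -0.04  0.03] open 0.709 t 10.0167
0 [-0.     0.045  0.096 -0.   ]
```

View pics/s11c.png

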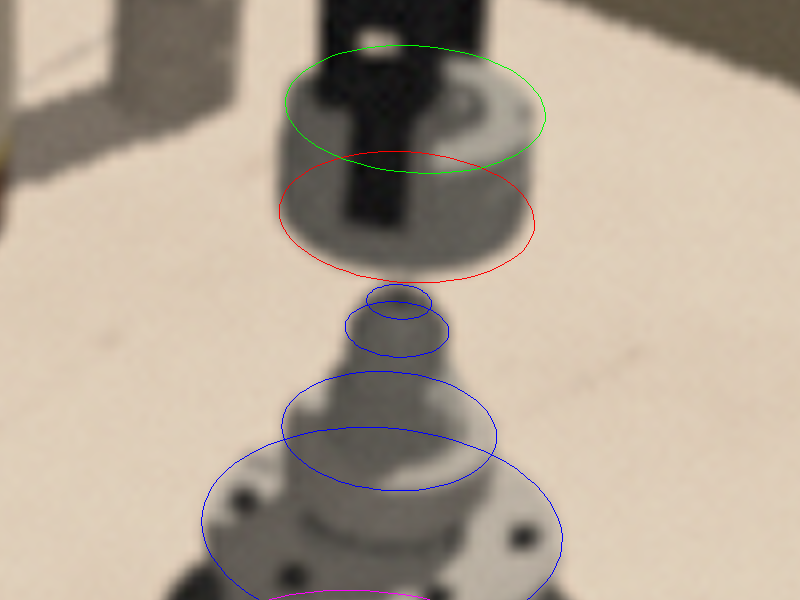

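View pics/w11c.png

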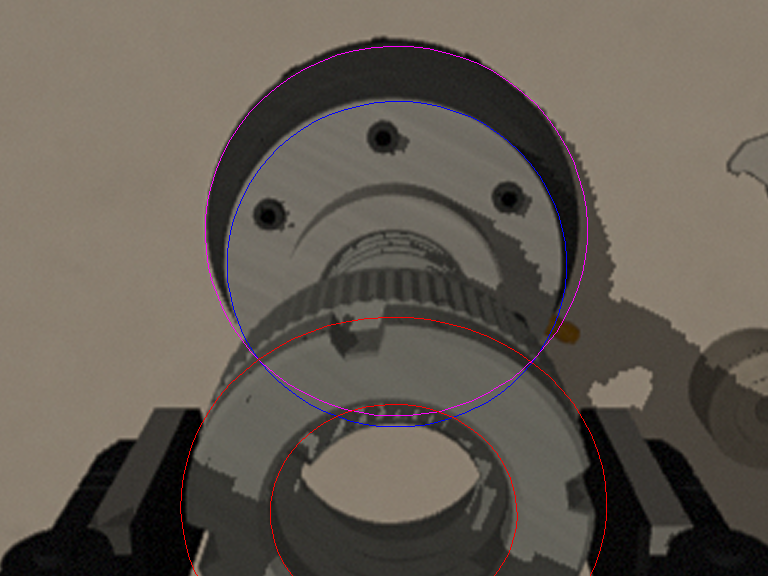

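Call:
arm_command(deltas=[[[0, 0.02, 0.4, 0, 1], [0, 0.04, 0.8, 0, 1], [0, 0.04, 1.1, 0, 1], [0, 0.04, 1.4, 0, 1], [0, 0.04, 1.55, 0, 1]]])

```text
t: 10.53
position: [0.4678, -0.1508, 0.1942]
tcp_rot: [-0.001, -0.185, 0.983, 0.001]
ft_force: [1.0, -0.1, -2.9]
opening: 0.712
```

Call:
arm_command(deltas=[[[0, 0, 0, 0, 1], [0, 0, 0, 0, 1]]])

```text
t: 10.7
position: [0.4685, -0.1511, 0.1955]
tcp_rot: [-0.0, -0.185, 0.983, 0.0]
ft_force: [-0.4, 0.6, -2.7]
opening: 0.71
```

```bash
python3 - <<'E'
from h import *
plan(.4685,-.151,.19)
s,p,Rm=tcp()
d=cam("wrist","w12.png");e=cam("scene","s12.png")
crop(e["image"],387,218,50,8,"s12c.png");crop(d["image"],322,310,100,4,"w12c.png")
E
```

```text
now [ 0.4685 -0.1511  0.1955] psi -2.7704 j6 -2.395 F [-0.4   0.58 -2.75] T [ 0.   -0.05  0.02] open 0.71 t 10.7
0 [-0.002  0.005  0.221 -0.   ]
```

View pics/s12c.png

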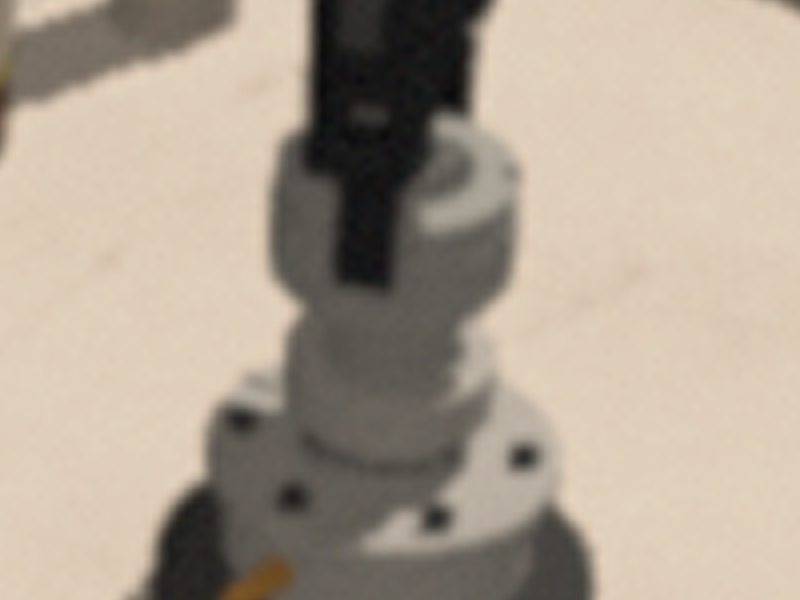

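View pics/w12c.png

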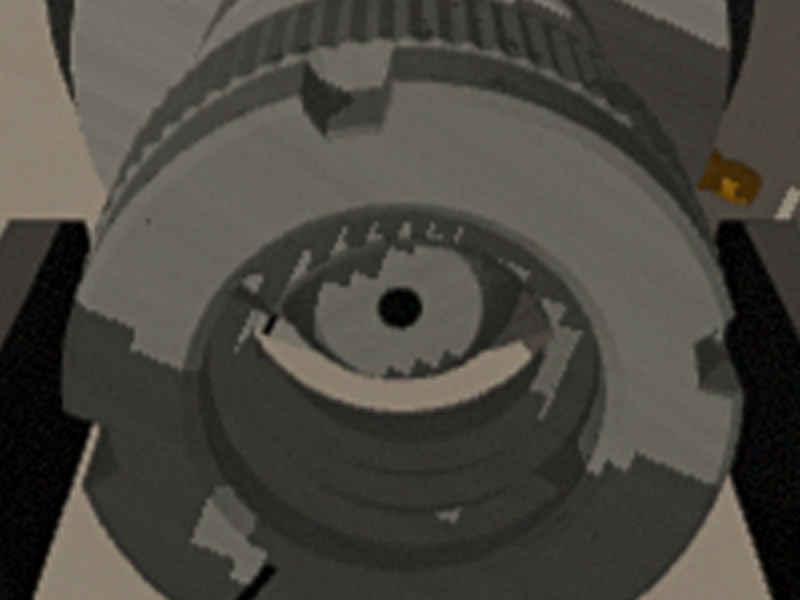

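```bash
python3 - <<'E'
from h import *
z=np.load("pics/w12.npz");d=dict(pose=z["pose"],fov_y=z["k"][0],cx=z["k"][1],cy=z["k"][2])
print("tip",ray(d,322,311.75,.13)); 
# ring top face bore: left188,right605, top 205, bottom ~568
print("bore", ray(d,222+396.5/4,235+205/4,.145),ray(d,222+396.5/4,235+568/4,.145))
s,p,Rm=tcp();print(p)
for zb in (.112,.115,.118):
  a=proj(d,circ(p,.018,zb+.03))*1; a=(a-[222,235])*4; print(zb,a.min(0),a.max(0))
E
```

```text
tip [ 0.46778938 -0.15222551  0.13      ]
bore [ 0.45143271 -0.15886598  0.145     ] [ 0.48497151 -0.14583007  0.145     ]
[ 0.46887066 -0.15129862  0.19618203]
0.112 [203.8964471  200.99530017] [605.83387232 556.41550914]
0.115 [199.66605483 215.89008158] [610.07099011 577.41996471]
0.118 [195.2534946  231.45139006] [614.49038327 599.29374303]
```

Through the bore, the wrist camera puts the tip at (0.4678,-0.1522) and the bore centre at (0.4682,-0.1523). They agree within half a millimetre, so I lower gently.

Call:
arm_command(deltas=[[[0, 0, 0.08, 0, 1], [0, 0, 0.16, 0, 1], [0, 0, 0.24, 0, 1], [0, 0, 0.32, 0, 1], [0, 0, 0.4, 0, 1]]])

```text
t: 11.22
position: [0.4684, -0.1513, 0.1858]
tcp_rot: [-0.0, -0.185, 0.983, -0.0]
ft_force: [-1.1, -0.6, 0.1]
opening: 0.712
```

Call:
arm_command(deltas=[[[0, 0, 0.06, 0, 1], [0, 0, 0.12, 0, 1], [0, 0, 0.18, 0, 1]]])

```text
t: 11.47
position: [0.4681, -0.1513, 0.1812]
tcp_rot: [-0.001, -0.185, 0.983, -0.0]
ft_force: [-2.7, -1.8, -1.5]
opening: 0.702
```

Call:
arm_command(deltas=[[[0, 0, 0.04, 0, 1], [0, 0, 0.08, 0, 1], [0, 0, 0.12, 0, 1]]])

```text
t: 11.72
position: [0.4682, -0.1513, 0.1788]
tcp_rot: [-0.0, -0.185, 0.983, -0.0]
ft_force: [-5.9, -0.6, 9.0]
opening: 0.71
```

Call:
arm_command(deltas=[[[0.01, 0, 0, 0.1, 1], [0.02, 0, 0.01, 0.2, 1], [0.02, 0, 0.02, 0.3, 1], [0.02, 0, 0.025, 0.4, 1], [0.02, 0, 0.035, 0.5, 1]]])

```text
t: 12.13
position: [0.4681, -0.1515, 0.178]
tcp_rot: [0.0, 0.067, 0.998, -0.0]
ft_force: [-3.7, -0.8, 4.3]
opening: 0.707
```

```bash
python3 - <<'E'
from h import *
plan(.4685,-.151,.19)
E
```

```text
now [ 0.4681 -0.1515  0.178 ] psi 3.0083 j6 -1.891 F [-3.69 -0.82  4.27] T [-0.25  0.63  0.12] open 0.707 t 12.1333
0 [-0.013  0.023 -0.479 -0.   ]
```

Call:
arm_command(deltas=[[[0.01, 0, 0.01, 0.12, 1], [0.01, 0, 0.02, 0.24, 1], [0.01, 0, 0.03, 0.36, 1], [0.01, 0, 0.04, 0.48, 1], [0.01, 0, 0.05, 0.6, 1]]])

```text
t: 12.55
position: [0.4681, -0.1512, 0.177]
tcp_rot: [0.001, 0.359, 0.933, 0.0]
ft_force: [-2.1, -1.0, 2.6]
opening: 0.709
```

```bash
python3 - <<'E'
from h import *
plan(.4685,-.151,.19)
E
```

```text
now [ 0.4681 -0.1512  0.177 ] psi 2.407 j6 -1.291 F [-2.06 -1.04  2.62] T [-0.07  0.43  0.12] open 0.709 t 12.55
0 [-0.005  0.017 -0.522 -0.   ]
```

Call:
arm_command(deltas=[[[0, 0, 0.01, 0.12, 1], [0, 0, 0.02, 0.24, 1], [0, 0, 0.03, 0.36, 1], [0, 0, 0.04, 0.48, 1], [0, 0, 0.048, 0.6, 1]]])

```text
t: 12.97
position: [0.4684, -0.1512, 0.1759]
tcp_rot: [0.001, 0.619, 0.785, 0.0]
ft_force: [-2.5, -0.7, 3.5]
opening: 0.708
```

Call:
arm_command(deltas=[[[0, 0, 0.01, 0.12, 1], [0, 0, 0.02, 0.24, 1], [0, 0, 0.03, 0.36, 1], [0, 0, 0.04, 0.48, 1], [0, 0, 0.048, 0.6, 1]]])

```text
t: 13.38
position: [0.4687, -0.1513, 0.1748]
tcp_rot: [0.001, 0.823, 0.567, 0.001]
ft_force: [-1.6, -0.9, 4.7]
opening: 0.708
```

```bash
python3 - <<'E'
from h import *
plan(.4685,-.151,.19)
d=cam("wrist","w13.png");e=cam("scene","s13.png")
crop(e["image"],387,228,50,8,"s13c.png")
E
```

```text
now [ 0.4687 -0.1513  0.1748] psi 1.2068 j6 -0.091 F [-1.6  -0.91  4.7 ] T [-0.05  0.32  0.07] open 0.708 t 13.3833
0 [ 0.009 -0.012 -0.607 -0.   ]
```

View pics/s13c.png

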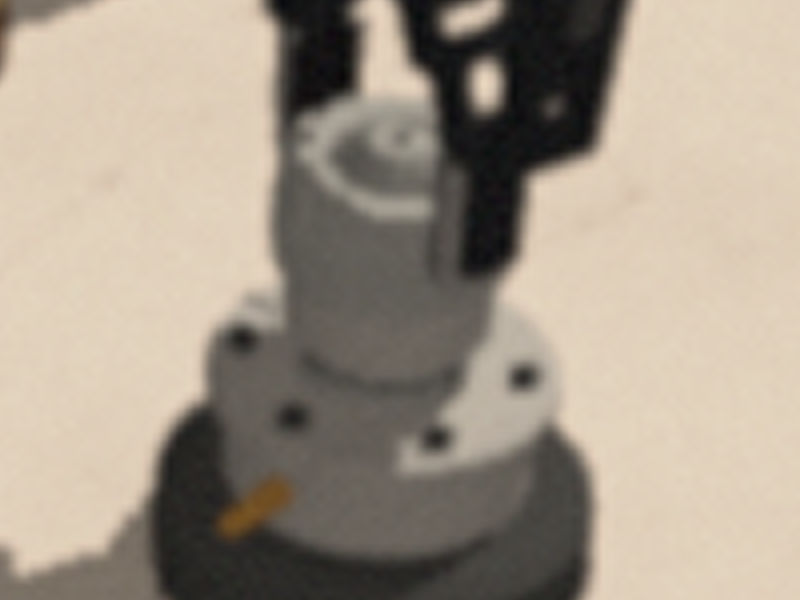

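View pics/w13.png

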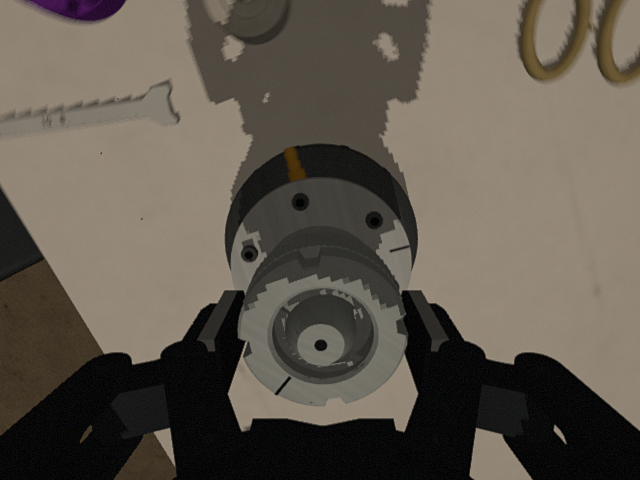

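Call:
arm_command(deltas=[[[0, 0, 0.01, 0.12, 1], [0, 0, 0.02, 0.24, 1], [0, 0, 0.03, 0.36, 1], [0, 0, 0.04, 0.48, 1], [0, 0, 0.048, 0.6, 1]]])

```text
t: 13.9
position: [0.4691, -0.1517, 0.1737]
tcp_rot: [0.001, 0.954, 0.301, 0.001]
ft_force: [0.1, -1.7, 3.7]
opening: 0.709
```

Call:
arm_command(deltas=[[[0, 0, 0.01, 0.12, 1], [0, 0, 0.02, 0.24, 1], [0, 0, 0.03, 0.36, 1], [0, 0, 0.04, 0.48, 1], [0, 0, 0.048, 0.6, 1]]])

```text
t: 14.32
position: [0.4695, -0.1519, 0.1725]
tcp_rot: [0.001, 1.0, 0.005, 0.002]
ft_force: [0.0, -1.0, 4.3]
opening: 0.715
```

```bash
python3 - <<'E'
from h import *
plan(.4685,-.151,.19)
E
```

```text
now [ 0.4695 -0.1519  0.1725] psi 0.0105 j6 1.106 F [ 0.01 -0.98  4.29] T [-0.18  0.06  0.04] open 0.715 t 14.3167
0 [-0.038 -0.037 -0.698 -0.   ]
```

Call:
arm_command(deltas=[[[0, 0, 0.01, 0.12, 1], [0, 0, 0.02, 0.24, 1], [0, 0, 0.03, 0.36, 1], [0, 0, 0.04, 0.48, 1], [0, 0, 0.048, 0.6, 1]]])

```text
t: 14.73
position: [0.4694, -0.1521, 0.1715]
tcp_rot: [0.0, 0.957, -0.29, 0.002]
ft_force: [-0.4, -1.2, 4.6]
opening: 0.71
```

```bash
python3 - <<'E'
from h import *
plan(.4685,-.151,.19)
E
```

```text
now [ 0.4694 -0.1521  0.1715] psi -0.5892 j6 1.706 F [-0.37 -1.22  4.6 ] T [-0.31  0.25  0.18] open 0.71 t 14.7333
0 [-0.055 -0.015 -0.74  -0.   ]
```

Call:
arm_command(deltas=[[[0, 0, 0.01, 0.12, 1], [0, 0, 0.02, 0.24, 1], [0, 0, 0.03, 0.36, 1], [0, 0, 0.04, 0.48, 1], [0, 0, 0.048, 0.6, 1]]])

```text
t: 15.15
position: [0.469, -0.1525, 0.1703]
tcp_rot: [0.0, 0.829, -0.56, 0.002]
ft_force: [-1.5, -2.4, 6.4]
opening: 0.71
```

```bash
python3 - <<'E'
from h import *
plan(.4685,-.151,.19)
d=cam("wrist","w14.png");e=cam("scene","s14.png")
crop(e["image"],387,228,50,8,"s14c.png")
E
```

```text
now [ 0.469  -0.1525  0.1703] psi -1.1886 j6 2.306 F [-1.45 -2.41  6.44] T [-0.53  0.53  0.15] open 0.71 t 15.15
0 [-0.062 -0.002 -0.786 -0.   ]
```

View pics/s14c.png

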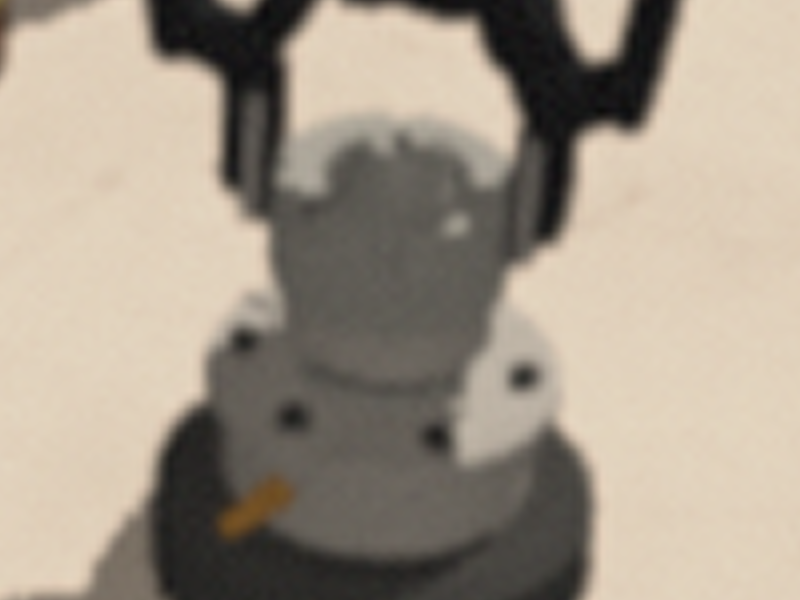

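View pics/w14.png

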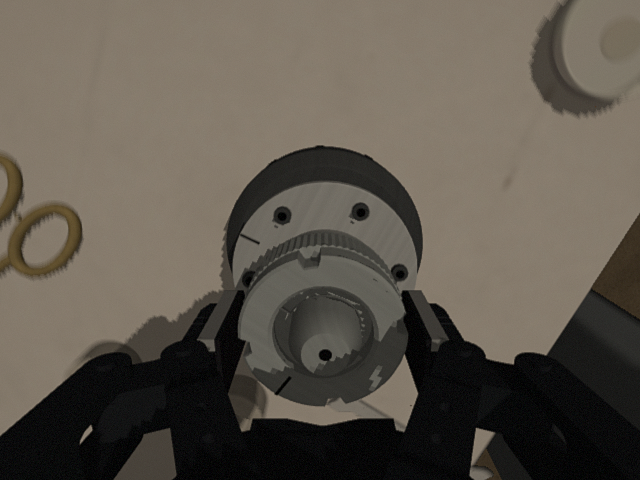

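Call:
arm_command(deltas=[[[0, 0, 0, 0, -1], [0, 0, 0, 0, -1], [0, 0, 0, 0, -1], [0, 0, 0, 0, -1], [0, 0, 0, -0.1, -1]]])

```text
t: 15.67
position: [0.468, -0.1511, 0.1689]
tcp_rot: [-0.0, 0.856, -0.516, -0.0]
ft_force: [0.6, -0.7, 0.2]
opening: 1.0
```

```bash
python3 - <<'E'
from h import *
plan(.4688,-.1517,.171)
d=cam("wrist","w15.png");e=cam("scene","s15.png")
crop(e["image"],387,228,50,8,"s15c.png");crop(d["image"],322,310,100,4,"w15c.png")
E
```

```text
now [ 0.468  -0.1511  0.1689] psi -1.0848 j6 2.201 F [ 0.6  -0.66  0.23] T [ 0.06 -0.02  0.02] open 1.0 t 15.6667
0 [ 0.037 -0.019 -0.085 -0.   ]
```

View pics/s15c.png

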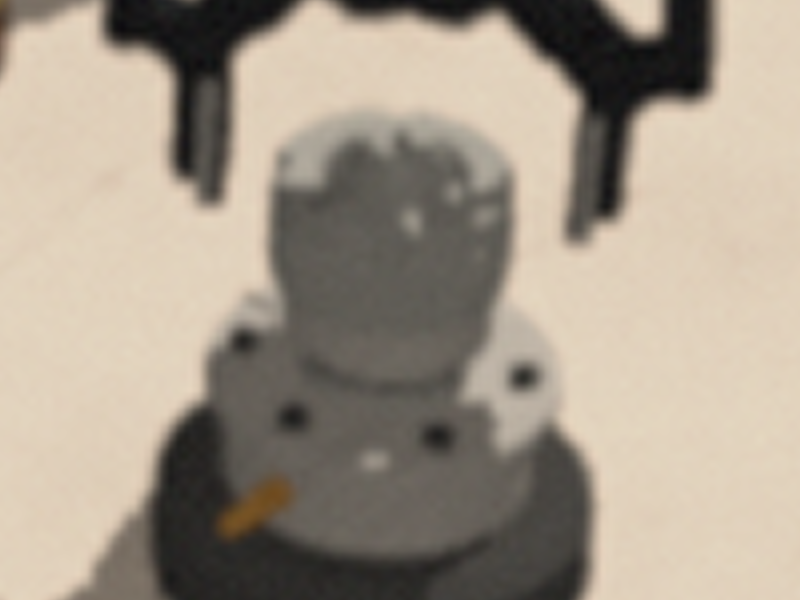

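View pics/w15c.png

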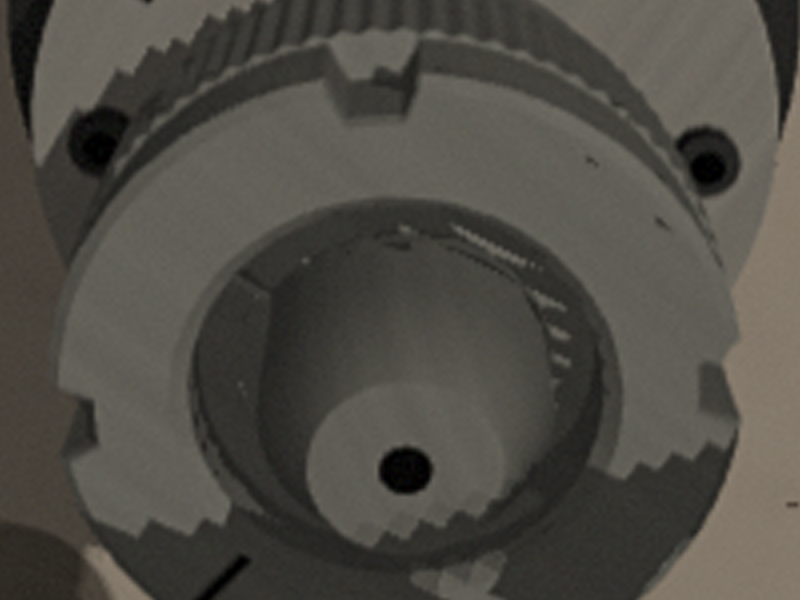

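Call:
arm_command(deltas=[[[0.02, -0.01, -0.04, -0.12, -1], [0.02, -0.01, -0.04, -0.24, -1], [0.02, -0.01, -0.04, -0.36, -1], [0.02, -0.01, -0.04, -0.48, -1], [0.02, -0.01, -0.04, -0.6, -1]]])

```text
t: 16.18
position: [0.4683, -0.1515, 0.1699]
tcp_rot: [-0.0, 0.971, -0.239, 0.0]
ft_force: [0.2, -0.6, -0.3]
opening: 0.996
```

Call:
arm_command(deltas=[[[0, 0, 0, -0.12, -1], [0, 0, 0, -0.24, -1], [0, 0, 0, -0.36, -1], [0, 0, 0, -0.48, -1], [0, 0, 0, -0.6, -1]]])

```text
t: 16.6
position: [0.4683, -0.1515, 0.1699]
tcp_rot: [-0.0, 0.998, 0.058, 0.0]
ft_force: [-0.1, 0.5, 0.3]
opening: 0.997
```

Call:
arm_command(deltas=[[[0, 0, 0, -0.12, -1], [0, 0, 0, -0.24, -1], [0, 0, 0, -0.36, -1], [0, 0, 0, -0.48, -1], [0, 0, 0, -0.6, -1]]])

```text
t: 17.02
position: [0.4684, -0.1515, 0.1699]
tcp_rot: [-0.0, 0.936, 0.351, 0.0]
ft_force: [-1.3, -0.9, 0.3]
opening: 1.0
```

Call:
arm_command(deltas=[[[0, 0, 0, -0.1, -1], [0, 0, 0, -0.1, -1], [0, 0, 0, -0.1, -1]]])

```text
t: 17.27
position: [0.4683, -0.1516, 0.17]
tcp_rot: [-0.0, 0.919, 0.394, 0.0]
ft_force: [0.4, -0.9, -0.6]
opening: 0.999
```

```bash
python3 - <<'E'
from h import *
plan(.4688,-.1517,.171)
d=cam("wrist","w16.png")
E
```

```text
now [ 0.4683 -0.1516  0.17  ] psi 0.809 j6 0.307 F [ 0.4  -0.93 -0.63] T [ 0.   -0.01 -0.02] open 0.999 t 17.2667
0 [ 0.009  0.017 -0.04  -0.   ]
```

View pics/w16.png

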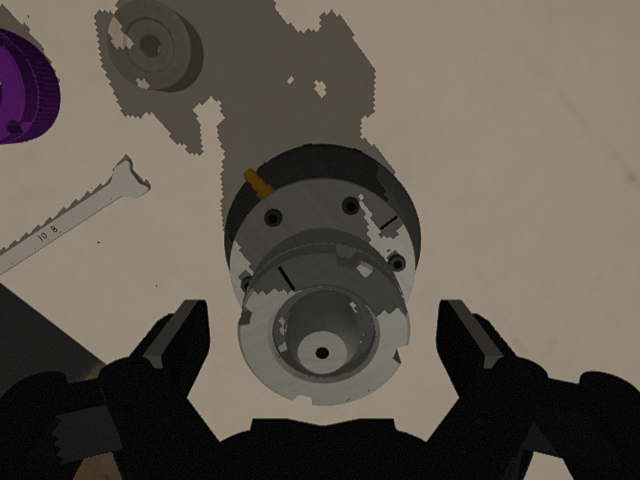

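Call:
arm_command(deltas=[[[0, 0, 0, 0, 1], [0, 0, 0, 0, 1], [0, 0, 0, 0, 1], [0, 0, 0, 0, 1], [0, 0, 0, 0, 1]]])

```text
t: 17.73
position: [0.4684, -0.1517, 0.1703]
tcp_rot: [0.0, 0.919, 0.395, 0.0]
ft_force: [-0.2, 0.7, 1.9]
opening: 0.714
```

Call:
arm_command(deltas=[[[0, 0, 0.01, 0.12, 1], [0, 0, 0.02, 0.24, 1], [0, 0, 0.03, 0.36, 1], [0, 0, 0.04, 0.48, 1], [0, 0, 0.048, 0.6, 1]]])

```text
t: 18.15
position: [0.4683, -0.1519, 0.1693]
tcp_rot: [0.0, 0.995, 0.103, 0.0]
ft_force: [-1.3, -1.1, 4.4]
opening: 0.713
```

```bash
python3 - <<'E'
from h import *
plan(.4688,-.1517,.171)
E
```

```text
now [ 0.4683 -0.1519  0.1693] psi 0.2071 j6 0.909 F [-1.33 -1.1   4.44] T [-0.09  0.24  0.16] open 0.713 t 18.15
0 [ 0.021 -0.004 -0.067 -0.   ]
```

Call:
arm_command(deltas=[[[0, 0, 0.01, 0.12, 1], [0, 0, 0.02, 0.24, 1], [0, 0, 0.03, 0.36, 1], [0, 0, 0.04, 0.48, 1], [0, 0, 0.048, 0.6, 1]]])

```text
t: 18.57
position: [0.4682, -0.1519, 0.1684]
tcp_rot: [0.0, 0.981, -0.195, 0.0]
ft_force: [-1.7, 0.2, 6.1]
opening: 0.712
```

Call:
arm_command(deltas=[[[0, 0, 0.01, 0.12, 1], [0, 0, 0.02, 0.24, 1], [0, 0, 0.03, 0.36, 1], [0, 0, 0.04, 0.48, 1], [0, 0, 0.048, 0.6, 1]]])

```text
t: 18.98
position: [0.4683, -0.1518, 0.1673]
tcp_rot: [0.0, 0.879, -0.476, 0.0]
ft_force: [-2.1, 0.3, 6.7]
opening: 0.71
```

```bash
python3 - <<'E'
from h import *
plan(.4688,-.1517,.171)
d=cam("wrist","w17.png");e=cam("scene","s17.png")
crop(e["image"],387,228,50,8,"s17c.png")
E
```

```text
now [ 0.4683 -0.1518  0.1673] psi -0.9927 j6 2.109 F [-2.07  0.28  6.75] T [0.04 0.36 0.23] open 0.71 t 18.9833
0 [ 0.009 -0.019 -0.147 -0.   ]
```

View pics/s17c.png

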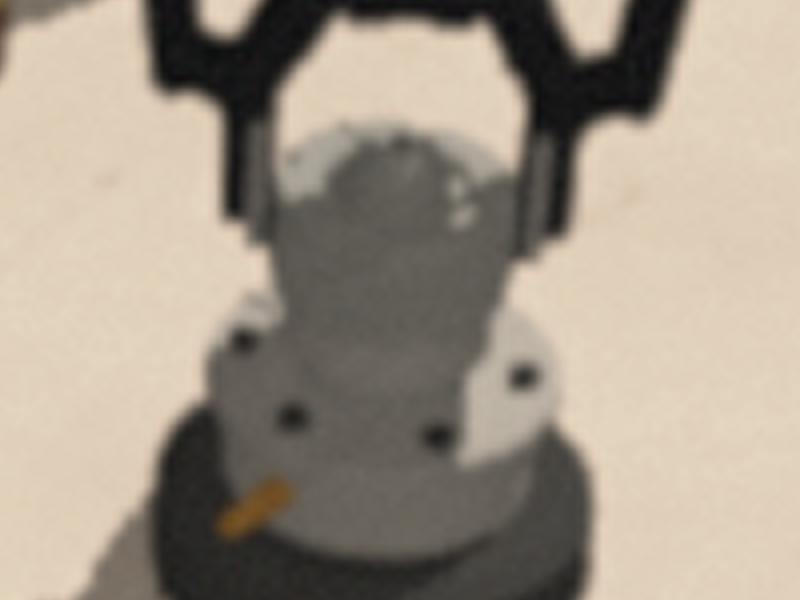

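View pics/w17.png

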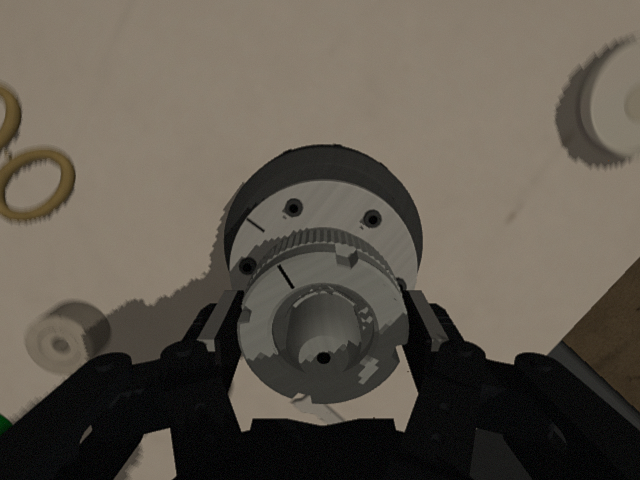

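The index line stays at (285,275) in the gripped view, so the ring has not slipped in the pads. The cap's rim has reached the sleeve's dark line. By TCP height the cap is down about 5 mm, and by turn count 5.9 mm. I add 0.2 rad and release.

Call:
arm_command(deltas=[[[0, 0, 0.01, 0.1, 1], [0, 0, 0.016, 0.2, 1], [0, 0, 0.016, 0.2, 1]]])

```text
t: 19.33
position: [0.4684, -0.1517, 0.167]
tcp_rot: [0.0, 0.828, -0.561, 0.0]
ft_force: [-1.2, 0.2, 7.3]
opening: 0.71
```

Call:
arm_command(deltas=[[[0, 0, 0, 0, -1], [0, 0, 0, 0, -1], [0, 0, 0, 0, -1], [0, 0, 0, 0, -1], [0, 0, 0, 0, -1]]])

```text
t: 19.75
position: [0.4682, -0.1516, 0.1659]
tcp_rot: [0.0, 0.829, -0.559, -0.0]
ft_force: [-0.5, -0.7, -0.1]
opening: 0.998
```

Call:
arm_command(deltas=[[[0, 0, -0.4, 0, -1], [0, 0, -1.2, 0, -1], [0, 0, -2.2, 0, -1], [0, 0, -3.2, 0, -1], [0, 0, -4.2, 0, -1]]])

```text
t: 20.17
position: [0.468, -0.1515, 0.2719]
tcp_rot: [0.0, 0.829, -0.559, -0.0]
ft_force: [1.2, -0.1, -0.3]
opening: 0.996
```

Call:
arm_command(deltas=[[[0, 0, 0, 0, -1], [0, 0, 0, 0, -1], [0, 0, 0, 0, -1]]])

```text
t: 20.42
position: [0.4678, -0.1514, 0.2703]
tcp_rot: [0.0, 0.829, -0.559, -0.001]
ft_force: [0.2, -0.5, -0.1]
opening: 1.004
```

```bash
python3 - <<'E'
from h import *
plan(.4688,-.1517,.171)
d=cam("wrist","w18.png");e=cam("scene","s18.png")
crop(e["image"],387,228,50,8,"s18c.png")
E
```

```text
now [ 0.4678 -0.1514  0.2703] psi -1.1872 j6 2.303 F [ 0.16 -0.47 -0.12] T [ 0.02 -0.02 -0.01] open 1.004 t 20.4167
0 [ 0.028 -0.034  3.973 -0.   ]
```

View pics/s18c.png

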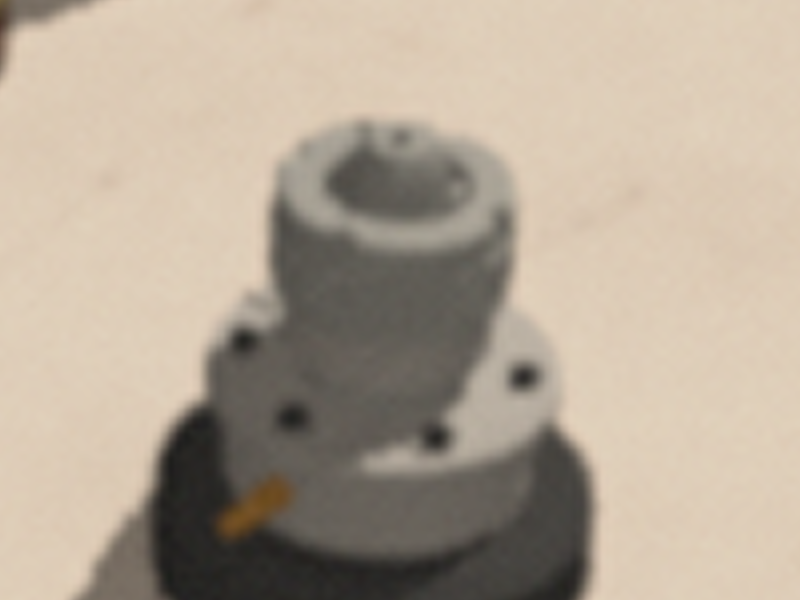

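View pics/w18.png

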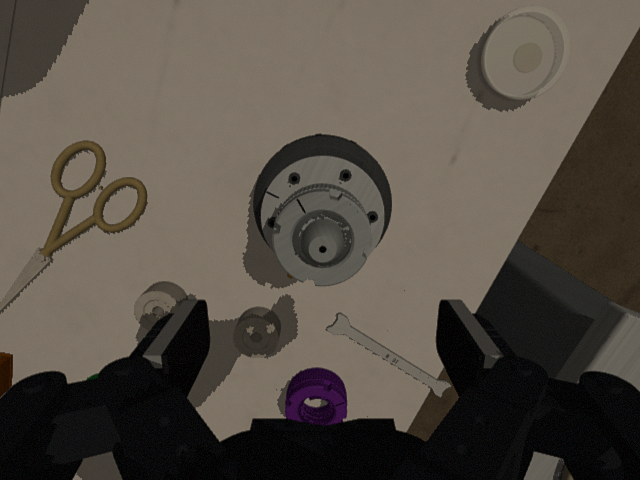

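```bash
python3 - <<'E'
from h import *
e=cam("scene","s19.png")
# tip hole px in scene: crop (402,138)-> 
u,v=337+402/8,int(228-37.5)+138/8
j=ray(e,u,v,.13)[:2];print(j)
for zb in(.083,.086,.089):
    a=proj(e,circ(j,.018,zb+.03));b=proj(e,circ(j,.0295,zb+.03));print(zb,[((q-[337,190])*8)[:,1].round(1)[[0]] for q in ()],((a-[337,190])*8).min(0).round(),((a-[337,190])*8).max(0).round(),((b-[337,190])*8).min(0).round(),((b-[337,190])*8).max(0).round())
crop(e["image"],387,228,50,8,"s19c.png",[(proj(e,circ(j,.018,.116)),(0,0,255)),(proj(e,circ(j,.031,.116)),(0,0,255)),(proj(e,circ(j,.046,.062)),(255,0,0)),(proj(e,circ(j,.027,.07)),(0,255,0))])
E
```

```text
[ 0.46664297 -0.14913441]
0.083 [] [325. 157.] [470. 236.] [279. 133.] [516. 261.]
0.086 [] [326. 147.] [471. 225.] [280. 123.] [517. 251.]
0.089 [] [326. 137.] [472. 215.] [280. 113.] [518. 241.]
```

View pics/s19c.png

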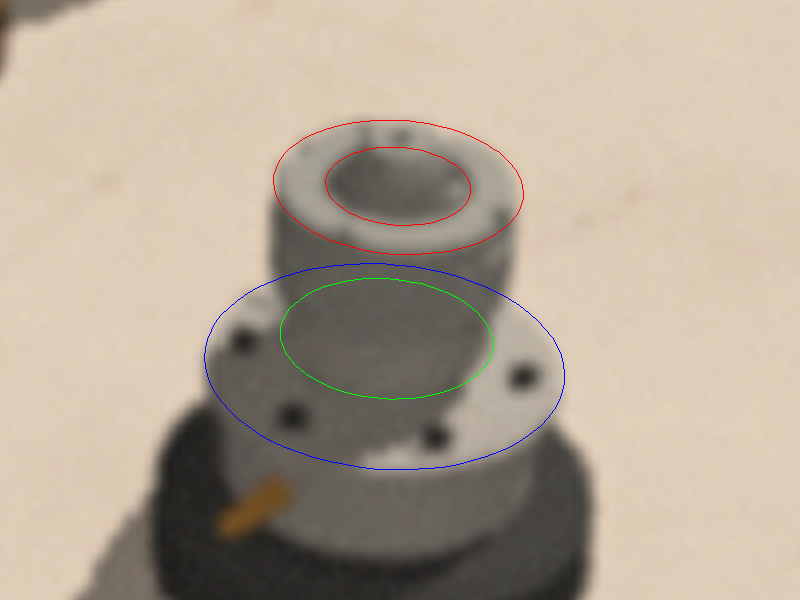

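The ring's outline in the scene view matches an underside height of 86 mm, so the cap is pressed about 6 mm. The ring is level and concentric, and the gripper is clear, so I hand in.

```bash
python3 -c "
from plant import robot
print(robot.hand_in())"
```

```text
the job is handed in; nothing more can be done
None
```

I centred the steel load ring with two grips at right angles, set it on the stud and screwed it down about 6.7 rad in total. That took one regrip. I then released it, raised the gripper clear and handed in at about 20.5 s; no verdict was reported.

**Cap depth:** my three estimates all lie inside the 3.5–8.5 mm window.

| Estimate | Cap pressed down |
|---|---|
| Overlay on the scene picture | about 6 mm (ring underside at 86 mm) |
| Turn count | about 6.3 mm |
| TCP height | about 5.3 mm |

- **Ring on the stud:** it looked level and on the stud's axis in the overlay, and it showed no slip in the pads while turning. The largest force I read was about 11 N.
- **Weakest evidence:** the resistance rise was hardly visible in the wrist torque. I therefore took the cap contact from height and turn count, and from the cap's rim covering the dark line on the sleeve.
- **Camera disagreement:** the scene camera's raw positions were about 4 mm off the arm's, so I used only differences within one camera for alignment.
- **Bystanders:** the weights, dish and scissors were never approached. I did not measure their positions again at the end.

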